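# Load the row of dried pots onto the kiln shelf in the same order

## Task

Four dried pots stand in a row on plaster bats on the slatted drying rack. Load them onto the kiln shelf, one standing upright and centred on each of its four clay discs, in the same order from left to right as they stood on the rack, because the firing log names them by their place in the row. Do not tip any pot over, and do not shift or tip the cone pack that stands in the middle of the shelf.

Things in the scene. Friction and masses are not known exactly. Their poses are not given: they have to be found in the camera images.
- beaker_center (a point): Plain open beaker of dry grey clay, 68 high, foot 44 across, sides upright and 52 across to beyond half-way up, rim 49, wall 4.5. About 140 g. Stands on one of the bats at the start. This point is its centre, on its axis half-way up; z axis up along its axis. Round, so its yaw is of no account.
- bowl_center (a point): Small deep open bowl of dry grey clay, the lowest and widest of the four: 50 high, rim 62 across, foot 40, upper sides nearly upright (60 across half-way up), wall 4.5. About 130 g. Stands on one of the bats at the start. This point is its centre, on its axis half-way up; z axis up along its axis. Round, so its yaw is of no account.
- bottle_center (a point): Bottle of dry grey clay with round belly and narrow neck, the tallest: 88 high, foot 42, belly 55 across half-way up (widest 56), neck 21, lip 28 with a small dark mouth. About 200 g. Stands on one of the bats at the start. This point is its centre, on its axis half-way up; z axis up along its axis. Round, so its yaw is of no account.
- jar_center (a point): Covered jar of dry grey clay, lid and small knob dried on in one piece: 74 high in all, upright sides 58 across up to 50 above its foot, then a low domed lid 55 across and a knob 20 across. About 190 g. Stands on one of the bats at the start. This point is its centre, on its axis half-way up; z axis up along its axis. Round, so its yaw is of no account.
- bat_beaker: The bat on which the beaker stands at the start: a white plaster disc 80 across and 12 thick, fixed; all four bats are alike. They lie in one straight row, 92 apart, on a slatted wooden drying rack (100 by 460, top 40 above the table). Origin: centre of its underside (its top is 12 higher). Its y axis runs along the row (to the robot's left), its x axis across it. The bats stay where they are.
- bat_bowl: The bat on which the bowl stands at the start: a white plaster disc 80 across and 12 thick, fixed; all four bats are alike. They lie in one straight row, 92 apart, on a slatted wooden drying rack (100 by 460, top 40 above the table). Origin: centre of its underside (its top is 12 higher). Its y axis runs along the row (to the robot's left), its x axis across it. The bats stay where they are.
- bat_bottle: The bat on which the bottle stands at the start: a white plaster disc 80 across and 12 thick, fixed; all four bats are alike. They lie in one straight row, 92 apart, on a slatted wooden drying rack (100 by 460, top 40 above the table). Origin: centre of its underside (its top is 12 higher). Its y axis runs along the row (to the robot's left), its x axis across it. The bats stay where they are.
- bat_jar: The bat on which the jar stands at the start: a white plaster disc 80 across and 12 thick, fixed; all four bats are alike. They lie in one straight row, 92 apart, on a slatted wooden drying rack (100 by 460, top 40 above the table). Origin: centre of its underside (its top is 12 higher). Its y axis runs along the row (to the robot's left), its x axis across it. The bats stay where they are.
- kiln_shelf: Fixed buff kiln shelf, 100 (its x) by 460 (its y, along its length, to the robot's left), slab 15 thick on three 30 props, slab top 45 above the table. Four brown fired clay discs, 68 across and 6 thick, are fixed on it in one row on its centre line, at y = -180, -90, +90 and +180; their tops are 51 above the origin. Origin: on the table under the middle of the shelf. The shelf may be nearer to the robot than the drying rack, or farther off; the two lie roughly parallel.
- cone_pack_center (a point): Bystander: pyrometric cone pack, a loose brown clay bar 76 (its x) by 24 (y) by 14 high with three slim pale cones leaning towards its +x end, 66 high in all; it stands in the middle of the kiln shelf between the second and third disc, across the row. This point is the centre of its bar.

How it is judged:
At the end, for the whole second after the job is handed in: All four pots stand upright (within 0.1 rad) and at rest on the discs of the kiln shelf, one per disc, each axis within 12 mm of its disc's centre along and across the shelf, in the same left-to-right order as the bats on which they stood at the start (x of beaker_center in the frame of kiln_shelf between -0.012 and 0.012 m and z of beaker_center in the frame of kiln_shelf between 0.08 and 0.09 m and (y of beaker_center in the frame of kiln_shelf between -0.192 and -0.168 m or y of beaker_center in the frame of kiln_shelf between -0.102 and -0.078 m or y of beaker_center in the frame of kiln_shelf between 0.078 and 0.102 m or y of beaker_center in the frame of kiln_shelf between 0.168 and 0.192 m) and angle between each of beaker_center, bowl_center, bottle_center, jar_center's own z axis and vertical below 0.1 rad and linear speed of each of beaker, bowl, bottle, jar below 0.02 m/s and angular speed of each of beaker, bowl, bottle, jar below 0.2 rad/s and x of bowl_center in the frame of kiln_shelf between -0.012 and 0.012 m and z of bowl_center in the frame of kiln_shelf between 0.071 and 0.081 m and (y of bowl_center in the frame of kiln_shelf between -0.192 and -0.168 m or y of bowl_center in the frame of kiln_shelf between -0.102 and -0.078 m or y of bowl_center in the frame of kiln_shelf between 0.078 and 0.102 m or y of bowl_center in the frame of kiln_shelf between 0.168 and 0.192 m) and x of bottle_center in the frame of kiln_shelf between -0.012 and 0.012 m and z of bottle_center in the frame of kiln_shelf between 0.09 and 0.1 m and (y of bottle_center in the frame of kiln_shelf between -0.192 and -0.168 m or y of bottle_center in the frame of kiln_shelf between -0.102 and -0.078 m or y of bottle_center in the frame of kiln_shelf between 0.078 and 0.102 m or y of bottle_center in the frame of kiln_shelf between 0.168 and 0.192 m) and x of jar_center in the frame of kiln_shelf between -0.012 and 0.012 m and z of jar_center in the frame of kiln_shelf between 0.083 and 0.093 m and (y of jar_center in the frame of kiln_shelf between -0.192 and -0.168 m or y of jar_center in the frame of kiln_shelf between -0.102 and -0.078 m or y of jar_center in the frame of kiln_shelf between 0.078 and 0.102 m or y of jar_center in the frame of kiln_shelf between 0.168 and 0.192 m) and ((y of bat_bowl in the frame of bat_beaker above 0 m and ((y of beaker_center in the frame of kiln_shelf below -0.135 m and y of bowl_center in the frame of kiln_shelf above -0.135 m) or (y of beaker_center in the frame of kiln_shelf below 0 m and y of bowl_center in the frame of kiln_shelf above 0 m) or (y of beaker_center in the frame of kiln_shelf below 0.135 m and y of bowl_center in the frame of kiln_shelf above 0.135 m))) or (y of bat_bowl in the frame of bat_beaker below 0 m and ((y of bowl_center in the frame of kiln_shelf below -0.135 m and y of beaker_center in the frame of kiln_shelf above -0.135 m) or (y of bowl_center in the frame of kiln_shelf below 0 m and y of beaker_center in the frame of kiln_shelf above 0 m) or (y of bowl_center in the frame of kiln_shelf below 0.135 m and y of beaker_center in the frame of kiln_shelf above 0.135 m)))) and ((y of bat_bottle in the frame of bat_beaker above 0 m and ((y of beaker_center in the frame of kiln_shelf below -0.135 m and y of bottle_center in the frame of kiln_shelf above -0.135 m) or (y of beaker_center in the frame of kiln_shelf below 0 m and y of bottle_center in the frame of kiln_shelf above 0 m) or (y of beaker_center in the frame of kiln_shelf below 0.135 m and y of bottle_center in the frame of kiln_shelf above 0.135 m))) or (y of bat_bottle in the frame of bat_beaker below 0 m and ((y of bottle_center in the frame of kiln_shelf below -0.135 m and y of beaker_center in the frame of kiln_shelf above -0.135 m) or (y of bottle_center in the frame of kiln_shelf below 0 m and y of beaker_center in the frame of kiln_shelf above 0 m) or (y of bottle_center in the frame of kiln_shelf below 0.135 m and y of beaker_center in the frame of kiln_shelf above 0.135 m)))) and ((y of bat_jar in the frame of bat_beaker above 0 m and ((y of beaker_center in the frame of kiln_shelf below -0.135 m and y of jar_center in the frame of kiln_shelf above -0.135 m) or (y of beaker_center in the frame of kiln_shelf below 0 m and y of jar_center in the frame of kiln_shelf above 0 m) or (y of beaker_center in the frame of kiln_shelf below 0.135 m and y of jar_center in the frame of kiln_shelf above 0.135 m))) or (y of bat_jar in the frame of bat_beaker below 0 m and ((y of jar_center in the frame of kiln_shelf below -0.135 m and y of beaker_center in the frame of kiln_shelf above -0.135 m) or (y of jar_center in the frame of kiln_shelf below 0 m and y of beaker_center in the frame of kiln_shelf above 0 m) or (y of jar_center in the frame of kiln_shelf below 0.135 m and y of beaker_center in the frame of kiln_shelf above 0.135 m)))) and ((y of bat_bottle in the frame of bat_bowl above 0 m and ((y of bowl_center in the frame of kiln_shelf below -0.135 m and y of bottle_center in the frame of kiln_shelf above -0.135 m) or (y of bowl_center in the frame of kiln_shelf below 0 m and y of bottle_center in the frame of kiln_shelf above 0 m) or (y of bowl_center in the frame of kiln_shelf below 0.135 m and y of bottle_center in the frame of kiln_shelf above 0.135 m))) or (y of bat_bottle in the frame of bat_bowl below 0 m and ((y of bottle_center in the frame of kiln_shelf below -0.135 m and y of bowl_center in the frame of kiln_shelf above -0.135 m) or (y of bottle_center in the frame of kiln_shelf below 0 m and y of bowl_center in the frame of kiln_shelf above 0 m) or (y of bottle_center in the frame of kiln_shelf below 0.135 m and y of bowl_center in the frame of kiln_shelf above 0.135 m)))) and ((y of bat_jar in the frame of bat_bowl above 0 m and ((y of bowl_center in the frame of kiln_shelf below -0.135 m and y of jar_center in the frame of kiln_shelf above -0.135 m) or (y of bowl_center in the frame of kiln_shelf below 0 m and y of jar_center in the frame of kiln_shelf above 0 m) or (y of bowl_center in the frame of kiln_shelf below 0.135 m and y of jar_center in the frame of kiln_shelf above 0.135 m))) or (y of bat_jar in the frame of bat_bowl below 0 m and ((y of jar_center in the frame of kiln_shelf below -0.135 m and y of bowl_center in the frame of kiln_shelf above -0.135 m) or (y of jar_center in the frame of kiln_shelf below 0 m and y of bowl_center in the frame of kiln_shelf above 0 m) or (y of jar_center in the frame of kiln_shelf below 0.135 m and y of bowl_center in the frame of kiln_shelf above 0.135 m)))) and ((y of bat_jar in the frame of bat_bottle above 0 m and ((y of bottle_center in the frame of kiln_shelf below -0.135 m and y of jar_center in the frame of kiln_shelf above -0.135 m) or (y of bottle_center in the frame of kiln_shelf below 0 m and y of jar_center in the frame of kiln_shelf above 0 m) or (y of bottle_center in the frame of kiln_shelf below 0.135 m and y of jar_center in the frame of kiln_shelf above 0.135 m))) or (y of bat_jar in the frame of bat_bottle below 0 m and ((y of jar_center in the frame of kiln_shelf below -0.135 m and y of bottle_center in the frame of kiln_shelf above -0.135 m) or (y of jar_center in the frame of kiln_shelf below 0 m and y of bottle_center in the frame of kiln_shelf above 0 m) or (y of jar_center in the frame of kiln_shelf below 0.135 m and y of bottle_center in the frame of kiln_shelf above 0.135 m))))); the robot touches nothing.
It fails at once if the cone pack is shifted by more than 15 mm or tipped (distance of cone_pack_center from where it was at the start of the episode above 0.015 m or angle between cone_pack_center's own z axis and vertical above 0.3 rad).
It fails at once if a pot is tipped over (more than 0.7 rad) (angle between any of beaker_center, bowl_center, bottle_center, jar_center's own z axis and vertical above 0.7 rad).
It also fails if it takes over 88 s, if anything falls off the work surface, if the arm or the gripper's body presses on something with over 40 N, if the wrist force passes 120 N, or if a joint passes its speed limit or range.

## Robot

A 6-joint arm with a two-finger parallel gripper is mounted at the origin on the work surface. World frame = base frame: x ahead of the robot, y to its left, z up, the work surface at z = 0. Lengths are in m, angles in rad, forces in N, time in s.
With the tool pointing down it reaches from about 0.375 to 0.9 m from the base axis. Payload 3.1 kg.
Tool frame: the origin (TCP) lies at the very end of the fingers, on their centre line; the grasp point (between the pads) lies 19 mm behind it; z points along the fingers, y is the direction in which the jaws open and shut (so a half turn about z gives the same grasp; the last joint's range is limited). The gripper opens to 87 mm and grips with 3 to 60 N. Pads are 19 mm wide; open, the fingers measure 117 mm over their backs; the gripper's body (75 mm by 190 mm) begins 51 mm behind the grasp point.
Start: joints at [-1.308, 0.527, 1.433, -0, 1.181, -0.178], TCP at [0.267, -0.565, 0.223] pointing down, gripper open.
Joint ranges: [-3.08, 3.08], [-0.75, 2.2], [0.22, 2.44], [-1.43, 4.57], [0, 2.65], [-2.85, 2.85]. Speed limits (rad/s): [2.79, 2.79, 3.14, 3.14, 3.14, 3.14].

## Interface

Orientations are given as a unit quaternion [x, y, z, w].
In Python, from plant import manip, grab_frame, hand_in gives the robot as it stands.
- The arm moves only by the tool drive_tool, never from a script. Its arguments are lists of equal length, an entry for each row: "rotation": the turn, a rotation vector about the tool's x, y, z in degrees, a list of three; "delta_pos": the shift along the tool's x, y, z in mm, a list of three; "jaw": the opening, from 0 (shut) to 1 (fully open). In form: {"rotation": [[rx, ry, rz], ...], "delta_pos": [[dx, dy, dz], ...], "jaw": [jaw, ...]}. A call has 1 to 10 rows; each row is the pose to reach, as a shift and turn from the pose commanded when the call began, along the tool's axes at that moment; what a row does not reach only later rows make up. A row lasts 1/12 s, in which the tool goes at most 41.7 mm and 7.16 degrees, less where a joint would pass 70% of its speed; a pose out of reach is approached as far as the arm can. A call with a gripper value outside its range is refused whole. The fingers move at their own pace and stop on an object; "newtons" is the grip in N (left out, the last holds). Time passes only in rows, so rows that repeat a pose let the fingers close. It gives the time, the measured TCP pose, the force and the opening at its end, in the units of the state.
- manip.read_state(): the state, without advancing time (a new reading comes with each control period).
- grab_frame(name): name is "scene" or "top" or "wrist"; returns a dict with "pixels" (420x560x3 uint8, red, green, blue), "mtx" (3x3 intrinsics, pixels), "T" (4x4, takes a point from camera to world coordinates). Camera axes: x right, y up, looking along -z (the intrinsics and any distortion apply to the point x, -y, -z); pixel columns grow to the right and rows downward; lengths in m; the calibration is good to about 2 mm. A picture is of the moment at which its call begins. There is no depth.
- hand_in(): hands the job in, once; it reports no verdict.
The state is a dict: "time_s": time; "qpos": joint angles; "joint_vel": joint speeds; "joint_efforts": joint torques, N m; "position": TCP position; "tcp_rot": TCP orientation; "contact_force": force on the tool from outside, world axes, zero at the start; "moment": the same for the moment, N m; "width": finger opening in m.
Only numpy, scipy, OpenCV 4.12 (cv2) and the standard library are available. Lean on these libraries where they do the work, as an engineer would, in place of code of your own. Each camera call takes 0.05 s, during which the arm holds its last target.

## Working session

There is one attempt and no reset: what is moved stays moved. The work goes in short steps, Python scripts to look and compute and a tool call to move; the robot and the scene stay as the last step left them, time stands still between calls to the robot, and variables do not carry over. Pictures are saved under pics/ and viewed, and the job is handed in when it is done.

Besides the shell and the picture viewer there is one more tool, called after "Emit:" as name(argument=value, ...), one argument or row to a line, values as JSON. drive_tool: Moves the arm, as the interface text tells. Its arguments: {"type":"object","properties":{"rotation":{"type":"array"},"delta_pos":{"type":"array"},"jaw":{"type":"array"},"newtons":{"type":"number"}},"required":["rotation","delta_pos","jaw"]}

```bash
mkdir -p pics; python3 - <<'E'
from plant import manip, grab_frame
import cv2,numpy as np
print(manip.read_state())
for n in ["scene","top"]:
    f=grab_frame(n); cv2.imwrite(f"pics/{n}0.png",f["pixels"][:,:,::-1]); print(n,f["mtx"],f["T"],f.keys())
    np.savez(f"pics/{n}0.npz",**{k:np.array(v) for k,v in f.items()})
E
```

```text
{'time_s': 0.0, 'qpos': array([-1.30847139e+00,  5.28477048e-01,  1.43390044e+00,  2.06175405e-07,
        1.18136780e+00, -1.78475126e-01]), 'joint_vel': array([-0.00026145,  0.00082026, -0.002098  ,  0.00044767, -0.00099559,
       -0.00114425]), 'joint_efforts': array([-9.62282211e-04, -4.40037167e+01, -1.76593816e+01,  6.31494122e-02,
        5.83423488e-02, -1.69364635e-04]), 'position': array([ 0.26651426, -0.5645261 ,  0.22156553]), 'tcp_rot': array([ 9.75809516e-01,  2.18619831e-01, -4.50159055e-05, -1.07537231e-03]), 'contact_force': array([-7.91097836e-01,  4.46948988e-01,  4.35527088e-04]), 'moment': array([ 0.01224561,  0.04017564, -0.00605094]), 'width': 0.08735557503913202}
scene [[408.27389904   0.         281.85945216]
 [  0.         408.27389904 203.80432411]
 [  0.           0.           1.        ]] [[-6.09077799e-01 -4.73553401e-01  6.36216482e-01  1.03208727e+00]
 [ 7.93110472e-01 -3.63550419e-01  4.88678700e-01  2.90691670e-01]
 [-1.18691855e-04  8.02233301e-01  5.97010650e-01  5.14998384e-01]
 [ 0.00000000e+00  0.00000000e+00  0.00000000e+00  1.00000000e+00]] dict_keys(['pixels', 'mtx', 'T'])
top [[485.95154975   0.         277.16509934]
 [  0.         485.95154975 203.48074671]
 [  0.           0.           1.        ]] [[-0.00980262  0.99572866 -0.09180598  0.47072509]
 [-0.99962989 -0.01208804 -0.02437121 -0.06478987]
 [-0.02537687  0.0915331   0.99547863  0.97827294]
 [ 0.          0.          0.          1.        ]] dict_keys(['pixels', 'mtx', 'T'])
```

View pics/scene0.png

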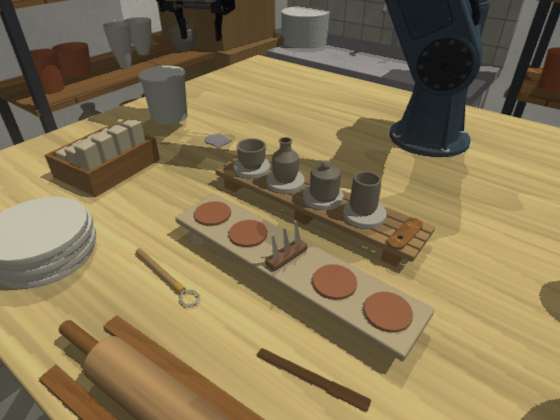

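View pics/top0.png

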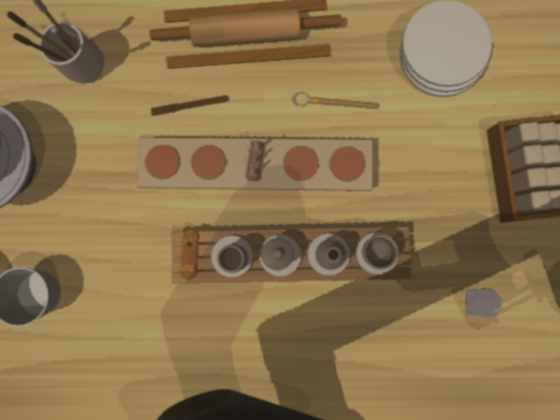

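```bash
cat > h.py <<'E'
import numpy as np, cv2
def load(n):
    d=np.load(f"pics/{n}.npz"); return {k:d[k] for k in d.files}
def proj(f,P):
    P=np.atleast_2d(P); R=f["T"][:3,:3]; t=f["T"][:3,3]
    c=(P-t)@R; c=np.c_[c[:,0],-c[:,1],-c[:,2]]
    q=c@f["mtx"].T; return q[:,:2]/q[:,2:]
def back(f,uv,z):
    uv=np.atleast_2d(uv).astype(float); d=np.c_[uv,np.ones(len(uv))]@np.linalg.inv(f["mtx"]).T
    d=np.c_[d[:,0],-d[:,1],-d[:,2]]@f["T"][:3,:3].T; t=f["T"][:3,3]
    return t+d*((z-t[2])/d[:,2])[:,None]
E
python3 - <<'E'
from h import *
for n in ["top0","scene0"]:
    f=load(n); im=f["pixels"]; hsv=cv2.cvtColor(im,cv2.COLOR_RGB2HSV)
    m=((hsv[...,0]<10)&(hsv[...,1]>90)&(hsv[...,2]>60)).astype(np.uint8)
    k,l,s,c=cv2.connectedComponentsWithStats(m)
    for i in range(1,k):
        if s[i,4]>150:
            v,u=np.nonzero(l==i); P=back(f,np.c_[u,v],0.051)
            print(n,s[i],c[i].round(1),P.mean(0).round(4),(np.ptp(P,axis=0)).round(3))
im=load("top0")["pixels"]
cv2.imwrite("pics/t0z.png",cv2.resize(im[130:290,130:420,::-1],None,fx=2.7,fy=2.7,interpolation=cv2.INTER_CUBIC))
im=load("scene0")["pixels"]
cv2.imwrite("pics/s0z.png",cv2.resize(im[120:340,170:440,::-1],None,fx=2.7,fy=2.7,interpolation=cv2.INTER_CUBIC))
E
```

```text
scene0 [ 31  42  58  49 711] [58.  60.5] [ 0.3369 -1.2641  0.051 ] [0.348 0.464 0.   ]
scene0 [542  48  18  44 231] [553.2  71.4] [-0.6245  0.1797  0.051 ] [0.509 0.099 0.   ]
```

View pics/t0z.png

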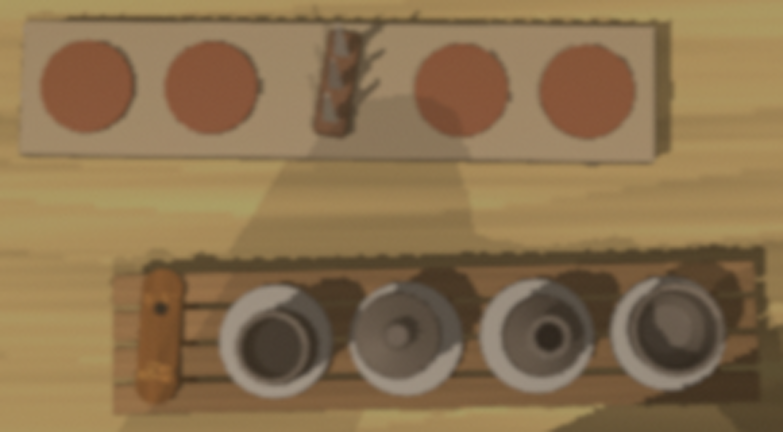

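View pics/s0z.png

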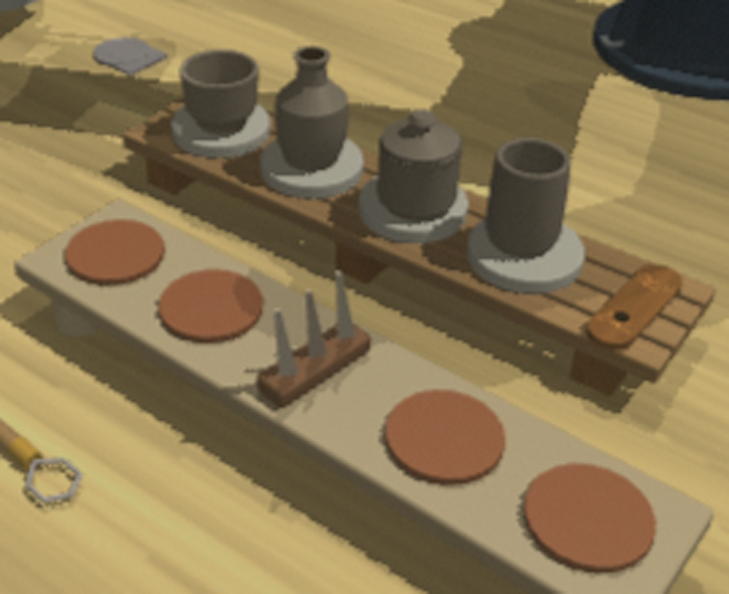

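```bash
python3 - <<'E'
from h import *
cs={}
for n in ["top0","scene0"]:
    f=load(n); im=f["pixels"].astype(float); 
    m=((im[...,0]/(im[...,1]+1)>1.45)&(im[...,1]/(im[...,2]+1)<1.7)&(im[...,0]>60)).astype(np.uint8)
    k,l,s,c=cv2.connectedComponentsWithStats(m)
    for i in range(1,k):
        if s[i,4]>300 and 130<c[i,0]<430 and 130<c[i,1]<330:
            v,u=np.nonzero(l==i); P=back(f,np.c_[u,v],0.051)
            print(n,s[i],c[i].round(1),P.mean(0).round(4),(np.ptp(P,axis=0)).round(3))
f=load("top0"); im=f["pixels"].astype(float)
hsv=cv2.cvtColor(f["pixels"],cv2.COLOR_RGB2HSV)
for p in [(160,160),(210,258),(232,258),(278,252),(360,270),(200,150)]: print(p,im[p[1],p[0]],hsv[p[1],p[0]])
E
```

```text
top0 [146 146  33  32 845] [161.9 161.4] [0.6411 0.1812 0.051 ] [0.061 0.063 0.   ]
top0 [192 146  33  33 854] [207.8 161.9] [0.6389 0.0916 0.051 ] [0.063 0.062 0.   ]
top0 [284 147  34  33 863] [300.3 162.9] [ 0.6344 -0.0875  0.051 ] [0.063 0.064 0.   ]
top0 [331 147  33  34 875] [347.  163.4] [ 0.6321 -0.1772  0.051 ] [0.064 0.062 0.   ]
scene0 [195 202  35  22 602] [212.3 212.5] [ 0.6373 -0.1749  0.051 ] [0.064 0.067 0.   ]
scene0 [229 221  38  25 736] [247.8 232.6] [ 0.64   -0.0852  0.051 ] [0.065 0.067 0.   ]
scene0 [ 313  265   44   33 1096] [334.4 281. ] [0.6443 0.0935 0.051 ] [0.065 0.066 0.   ]
scene0 [ 365  293   47   37 1370] [388.1 310.8] [0.6464 0.183  0.051 ] [0.065 0.065 0.   ]
(160, 160) [135.  86.  58.] [ 11 145 135]
(210, 258) [116.  93.  69.] [ 15 103 116]
(232, 258) [69. 59. 48.] [16 78 69]
(278, 252) [109.  95.  82.] [ 14  63 109]
(360, 270) [118.  88.  58.] [ 15 130 118]
(200, 150) [133.  83.  56.] [ 11 148 133]
```

```bash
python3 - <<'E'
from h import *
t=load("top0");s=load("scene0")
for n,a,b,z in [("beaker",(275,347),(532,158),.12),("jar",(398,335),(424,118),.126),("bottle",(551,337),(313,54),.140),("bowl",(678,331),(220,70),.102)]:
    a=np.array(a)/2.7+130; b=np.array(b)/2.7+[170,120]
    print(n,back(t,a,z).round(4),back(s,b,z).round(4))
# white bats
im=t["pixels"]; hsv=cv2.cvtColor(im,cv2.COLOR_RGB2HSV)
for uv in [(275,341),(406,338),(537,335),(667,333)]: print(back(t,np.array(uv)/2.7+130,.052).round(4))
for uv in [(526,248),(414,205),(312,163),(221,127)]: print(back(s,np.array(uv)/2.7+[170,120],.05).round(4))
E
```

```text
beaker [[0.4536 0.0369 0.12  ]] [[0.4601 0.0412 0.12  ]]
jar [[ 0.4607 -0.0435  0.126 ]] [[ 0.469  -0.0371  0.126 ]]
bottle [[ 0.4586 -0.1408  0.14  ]] [[ 0.4626 -0.1367  0.14  ]]
bowl [[ 0.4613 -0.2281  0.102 ]] [[ 0.4697 -0.2214  0.102 ]]
[[0.4564 0.045  0.052 ]]
[[ 0.4576 -0.0472  0.052 ]]
[[ 0.4589 -0.139   0.052 ]]
[[ 0.4594 -0.2297  0.052 ]]
[[0.4625 0.0476 0.05  ]]
[[ 0.4666 -0.0412  0.05  ]]
[[ 0.4675 -0.1333  0.05  ]]
[[ 0.4702 -0.223   0.05  ]]
```

Emit:
drive_tool(
  rotation=[
    [0, 0, -6.5],
    [0, 0, -13],
    [0, 0, -19.5],
    [0, 0, -26],
    [0, 0, -32.5],
    [0, 0, -39],
    [0, 0, -45.5],
    [0, 0, -52],
    [0, 0, -58.5],
    [0, 0, -64.7],
  ],
  delta_pos=[
    [32, -22, -4],
    [64, -45, -8],
    [97, -67, -12],
    [129, -89, -16],
    [161, -112, -20],
    [193, -134, -24],
    [226, -157, -28],
    [258, -179, -32],
    [290, -201, -36],
    [322, -224, -38],
  ],
  jaw=[1, 1, 1, 1, 1, 1, 1, 1, 1, 1],
  newtons=15,
)

```text
time_s: 0.93
position: [0.463, -0.2236, 0.2608]
tcp_rot: [0.705, 0.709, 0.0, 0.0]
contact_force: [0.3, -1.7, 0.6]
width: 0.0869
```

```bash
cat > snap.py <<'E'
import sys
from plant import manip, grab_frame
from h import *
tag=sys.argv[1]
from scipy.spatial.transform import Rotation as R
for n in sys.argv[2].split(","):
    f=grab_frame(n); cv2.imwrite(f"pics/{n}{tag}.png",f["pixels"][:,:,::-1])
    np.savez(f"pics/{n}{tag}.npz",**{k:np.array(v) for k,v in f.items()})
s=manip.read_state(); print(s["time_s"],s["position"].round(4),s["width"],s["contact_force"].round(2)); print(R.from_quat(s["tcp_rot"]).as_matrix().round(3))
if "wrist" in sys.argv[2]: print(load("wrist"+tag)["T"].round(4),load("wrist"+tag)["mtx"])
E
python3 snap.py 1 wrist,top,scene
```

```text
1.0833 [ 0.4631 -0.2225  0.2605] 0.08731522004725512 [ 0.41 -1.01 -0.38]
[[-0.004  1.    -0.   ]
 [ 1.     0.004  0.   ]
 [ 0.    -0.    -1.   ]]
[[ 1.000e+00 -3.800e-03 -1.000e-03  4.614e-01]
 [ 4.000e-03  9.631e-01  2.691e-01 -1.509e-01]
 [-1.000e-04 -2.691e-01  9.631e-01  4.227e-01]
 [ 0.000e+00  0.000e+00  0.000e+00  1.000e+00]] [[329.4165601    0.         288.247363  ]
 [  0.         329.4165601  210.19126634]
 [  0.           0.           1.        ]]
```

View pics/wrist1.png

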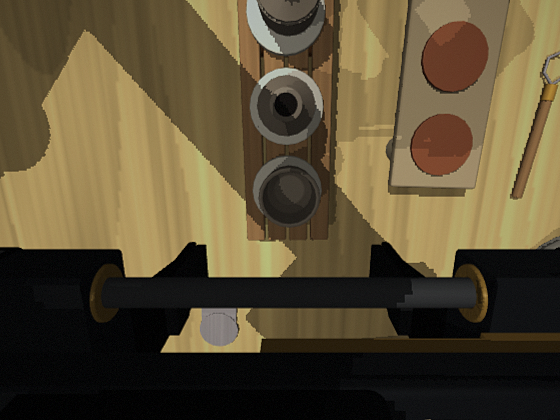

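View pics/scene1.png

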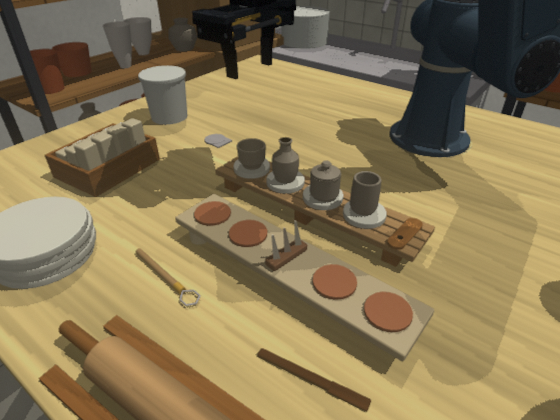

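View pics/top1.png

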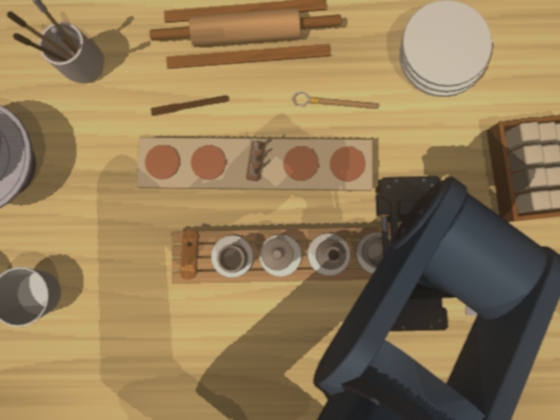

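```bash
python3 - <<'E'
from h import *
p=np.array([.4631,-.2225,.2605])
T=[p+[.0435,0,0],p-[.0435,0,0],p]
for n in ["top1","scene1","wrist1"]: print(n,proj(load(n),T).round(1).tolist())
w=load("wrist1")
for uv,z in [((290,193),.102),((286,104),.140)]: print(back(w,uv,z).round(4))
im=w["pixels"].astype(float)
m=((im[...,0]/(im[...,1]+1)>1.45)&(im[...,1]/(im[...,2]+1)<1.7)&(im[...,0]>60)).astype(np.uint8)
k,l,s,c=cv2.connectedComponentsWithStats(m)
for i in range(1,k):
  if s[i,4]>1000:
    v,u=np.nonzero(l==i); P=back(w,np.c_[u,v],0.051); print(s[i],P.mean(0).round(4),np.ptp(P,axis=0).round(3))
cv2.imwrite("pics/w1z.png",cv2.resize(w["pixels"][0:260,170:500,::-1],None,fx=2.4,fy=2.3,interpolation=cv2.INTER_CUBIC))
cv2.imwrite("pics/s1z.png",cv2.resize(load("scene1")["pixels"][0:190,170:400,::-1],None,fx=3,fy=3,interpolation=cv2.INTER_CUBIC))
E
```

```text
top1 [[396.6, 222.6], [398.6, 282.4], [397.6, 252.3]]
scene1 [[233.7, 75.7], [264.4, 63.4], [249.6, 69.3]]
wrist1 [[372.6, 258.1], [209.3, 257.5], [291.0, 257.8]]
[[ 0.4634 -0.2227  0.102 ]]
[[ 0.4595 -0.1398  0.14  ]]
[ 423   21   65   71 3580] [ 0.6338 -0.0883  0.051 ] [0.067 0.067 0.   ]
[ 411  114   62   61 2924] [ 0.6313 -0.178   0.051 ] [0.066 0.066 0.   ]
```

View pics/w1z.png

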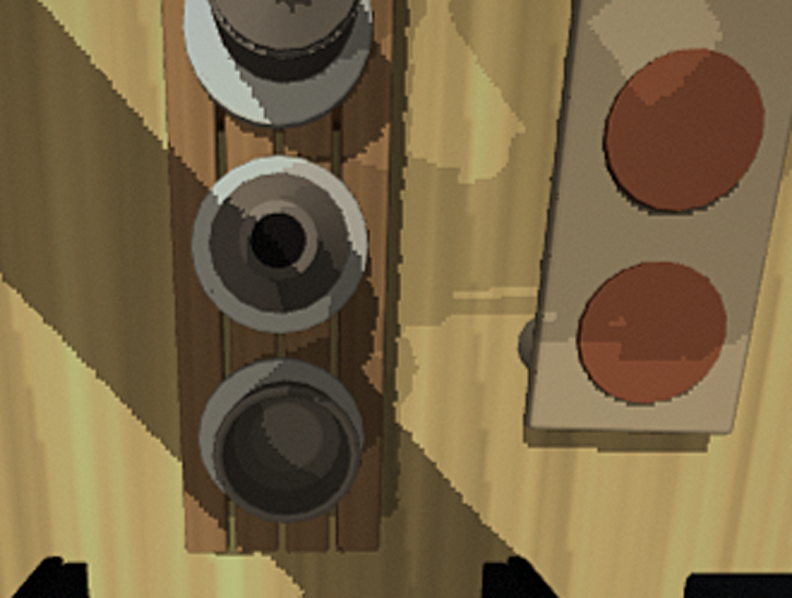

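View pics/s1z.png

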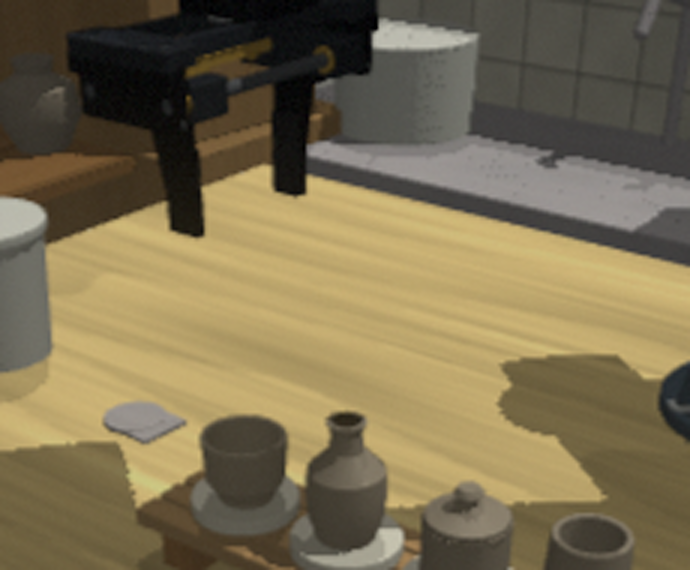

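Emit:
drive_tool(
  rotation=[
    [0, 0, 0],
    [0, 0, 0],
    [0, 0, 0],
    [0, 0, 0],
    [0, 0, 0],
    [0, 0, 0],
    [0, 0, 0],
    [0, 0, 0],
    [0, 0, 0],
    [0, 0, 0],
  ],
  delta_pos=[
    [-1, 0, 25],
    [-1, 0, 50],
    [-1, 0, 75],
    [-1, 0, 100],
    [-1, 0, 125],
    [-1, 0, 145],
    [-1, 0, 165],
    [-1, 0, 180],
    [-1, 0, 190],
    [-1, 0, 194],
  ],
  jaw=[1, 1, 1, 1, 1, 1, 1, 1, 1, 1],
)

```text
time_s: 1.92
position: [0.4611, -0.2268, 0.0648]
tcp_rot: [0.708, 0.706, -0.0, -0.001]
contact_force: [-0.5, 0.1, -0.5]
width: 0.0869
```

```bash
python3 snap.py 2 wrist,scene
```

```text
2.0167 [ 0.4618 -0.2268  0.066 ] 0.08694010773646814 [0.75 0.49 0.27]
[[ 0.002  1.    -0.001]
 [ 1.    -0.002  0.001]
 [ 0.001 -0.001 -1.   ]]
[[ 1.      0.0025  0.0037  0.4605]
 [-0.0034  0.9636  0.2672 -0.1544]
 [-0.0029 -0.2672  0.9636  0.2268]
 [ 0.      0.      0.      1.    ]] [[329.4165601    0.         288.247363  ]
 [  0.         329.4165601  210.19126634]
 [  0.           0.           1.        ]]
```

View pics/wrist2.png

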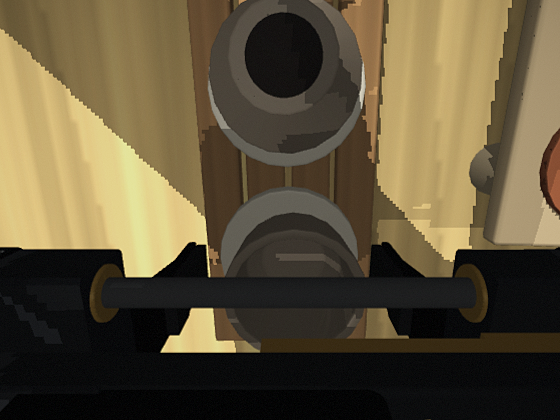

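View pics/scene2.png

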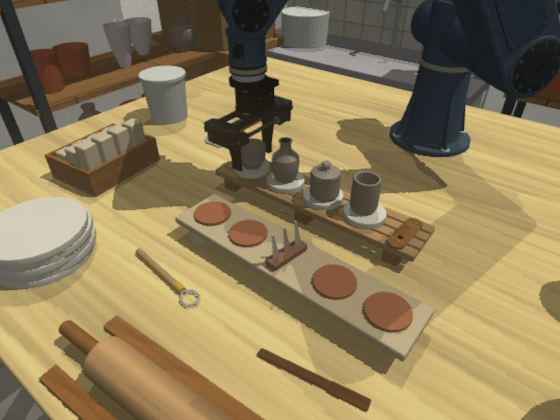

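Emit:
drive_tool(
  rotation=[
    [0, 0, 0],
    [0, 0, 0],
    [0, 0, 0],
    [0, 0, 0],
    [0, 0, 0],
    [0, 0, 0],
    [0, 0, 0],
    [0, 0, 0],
    [0, 0, 0],
    [0, 0, 0],
  ],
  delta_pos=[
    [1, 1, 0],
    [1, 3, 0],
    [1, 3, 0],
    [1, 3, 0],
    [1, 3, 0],
    [1, 3, 0],
    [1, 3, 0],
    [1, 3, 0],
    [1, 3, 0],
    [1, 3, 0],
  ],
  jaw=[1, 1, 0.9, 0.85, 0.8, 0.75, 0.7, 0.6, 0.5, 0.5],
  newtons=20,
)

```text
time_s: 2.85
position: [0.465, -0.2251, 0.0666]
tcp_rot: [0.707, 0.707, -0.0, -0.0]
contact_force: [-2.2, 0.3, 2.0]
width: 0.0609
```

```bash
python3 snap.py 3 wrist
```

```text
2.9 [ 0.465  -0.2251  0.0666] 0.06069160799687987 [-2.04  0.64  2.32]
[[ 0.001  1.    -0.001]
 [ 1.    -0.001  0.   ]
 [ 0.    -0.001 -1.   ]]
[[ 1.000e+00  9.000e-04  1.300e-03  4.639e-01]
 [-1.200e-03  9.633e-01  2.685e-01 -1.525e-01]
 [-1.000e-03 -2.685e-01  9.633e-01  2.285e-01]
 [ 0.000e+00  0.000e+00  0.000e+00  1.000e+00]] [[329.4165601    0.         288.247363  ]
 [  0.         329.4165601  210.19126634]
 [  0.           0.           1.        ]]
```

View pics/wrist3.png

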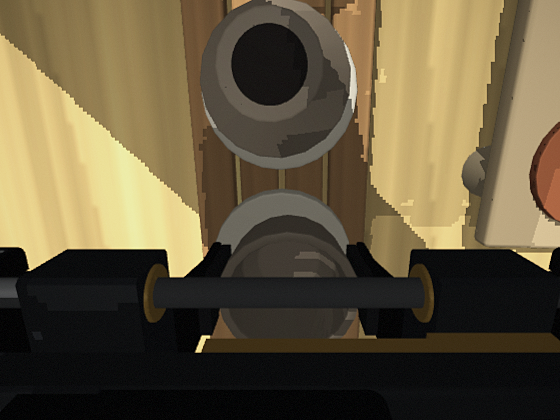

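Emit:
drive_tool(
  rotation=[
    [0, 0, 0],
    [0, 0, 0],
    [0, 0, 0],
    [0, 0, 0],
    [0, 0, 0],
    [0, 0, 0],
    [0, 0, 0],
    [0, 0, 0],
    [0, 0, 0],
    [0, 0, 0],
  ],
  delta_pos=[
    [0, 0, -4],
    [0, 0, -15],
    [0, 0, -35],
    [0, 0, -60],
    [0, 0, -80],
    [6, 20, -90],
    [14, 45, -90],
    [22, 75, -90],
    [30, 105, -90],
    [38, 130, -90],
  ],
  jaw=[0.5, 0.5, 0.5, 0.5, 0.5, 0.5, 0.5, 0.5, 0.5, 0.5],
)

```text
time_s: 3.73
position: [0.5975, -0.187, 0.1569]
tcp_rot: [0.707, 0.707, 0.0, 0.001]
contact_force: [0.5, -0.2, -0.6]
width: 0.0607
```

Emit:
drive_tool(
  rotation=[
    [0, 0, 0],
    [0, 0, 0],
    [0, 0, 0],
    [0, 0, 0],
  ],
  delta_pos=[
    [5, 20, 0],
    [9, 33, 0],
    [10, 39, 0],
    [10, 39, 0],
  ],
  jaw=[0.5, 0.5, 0.5, 0.5],
)

```text
time_s: 4.07
position: [0.6354, -0.1769, 0.1562]
tcp_rot: [0.707, 0.707, 0.0, 0.0]
contact_force: [0.5, -0.0, -1.1]
width: 0.0609
```

```bash
python3 snap.py 4 wrist,top,scene;  python3 - <<'E'
from h import *
for n in ["wrist4","top4","scene4"]:
    f=load(n); im=f["pixels"].astype(float); 
    m=((im[...,0]/(im[...,1]+1)>1.45)&(im[...,1]/(im[...,2]+1)<1.7)&(im[...,0]>60)).astype(np.uint8)
    k,l,s,c=cv2.connectedComponentsWithStats(m)
    for i in range(1,k):
        if s[i,4]>300 :
            v,u=np.nonzero(l==i); P=back(f,np.c_[u,v],0.051)
            if np.ptp(P[:,0])<.09: print(n,s[i],c[i].round(1),P.mean(0).round(4),(np.ptp(P,axis=0)).round(3))
E
```

```text
4.2167 [ 0.6331 -0.1775  0.1562] 0.060759717640390176 [-0.04 -0.32 -1.33]
[[ 0.001  1.    -0.002]
 [ 1.    -0.001  0.001]
 [ 0.001 -0.002 -1.   ]]
[[ 1.000e+00  1.000e-04 -1.000e-04  6.340e-01]
 [-1.000e-04  9.632e-01  2.689e-01 -1.043e-01]
 [ 2.000e-04 -2.689e-01  9.632e-01  3.180e-01]
 [ 0.000e+00  0.000e+00  0.000e+00  1.000e+00]] [[329.4165601    0.         288.247363  ]
 [  0.         329.4165601  210.19126634]
 [  0.           0.           1.        ]]
wrist4 [ 246   50   87   92 6280] [288.8  95.7] [ 0.6345 -0.0879  0.051 ] [0.066 0.066 0.   ]
wrist4 [ 247  170   79   58 3241] [285.5 197.5] [ 0.6318 -0.168   0.051 ] [0.066 0.049 0.   ]
top4 [146 146  33  32 835] [162.  161.5] [0.641  0.1811 0.051 ] [0.061 0.063 0.   ]
top4 [192 146  33  33 840] [207.8 161.9] [0.6389 0.0916 0.051 ] [0.063 0.062 0.   ]
top4 [284 147  22  30 374] [293.1 159.7] [ 0.6409 -0.0736  0.051 ] [0.057 0.041 0.   ]
scene4 [195 202  35  22 601] [212.2 212.8] [ 0.638  -0.1744  0.051 ] [0.066 0.067 0.   ]
scene4 [229 221  38  25 733] [247.9 232.6] [ 0.6399 -0.0851  0.051 ] [0.065 0.067 0.   ]
scene4 [ 313  265   44   34 1102] [334.5 281.1] [0.6445 0.0937 0.051 ] [0.065 0.066 0.   ]
scene4 [ 365  293   47   37 1370] [388.1 310.9] [0.6466 0.183  0.051 ] [0.066 0.065 0.   ]
```

View pics/wrist4.png

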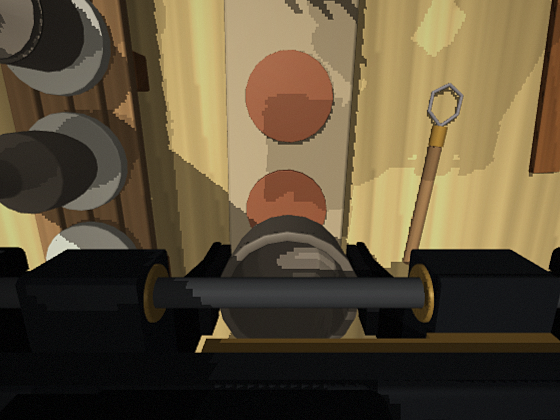

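View pics/scene4.png

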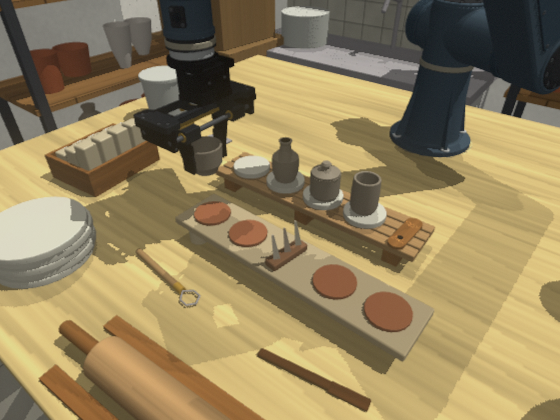

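Emit:
drive_tool(
  rotation=[
    [0, 0, 0],
    [0, 0, 0],
    [0, 0, 0],
    [0, 0, 0],
    [0, 0, 0],
    [0, 0, 0],
    [0, 0, 0],
    [0, 0, 0],
    [0, 0, 0],
    [0, 0, 0],
  ],
  delta_pos=[
    [0, -1, 10],
    [0, -1, 30],
    [0, -1, 50],
    [0, -1, 65],
    [0, -1, 76],
    [0, -1, 83],
    [0, -1, 87],
    [0, -1, 90],
    [0, -1, 91],
    [0, -1, 91],
  ],
  jaw=[0.5, 0.5, 0.5, 0.5, 0.5, 0.5, 0.5, 0.5, 0.5, 0.5],
)

```text
time_s: 5.05
position: [0.6337, -0.1776, 0.066]
tcp_rot: [0.707, 0.707, 0.0, 0.0]
contact_force: [-0.3, 0.2, -1.3]
width: 0.0611
```

Emit:
drive_tool(
  rotation=[
    [0, 0, 0],
    [0, 0, 0],
    [0, 0, 0],
    [0, 0, 0],
    [0, 0, 0],
    [0, 0, 0],
  ],
  delta_pos=[
    [0, 0, 0],
    [0, 0, 0],
    [0, 0, 0],
    [0, 0, 0],
    [0, 0, 0],
    [0, 0, 0],
  ],
  jaw=[0.75, 0.85, 0.95, 1, 1, 1],
)

```text
time_s: 5.55
position: [0.6335, -0.1774, 0.0658]
tcp_rot: [0.707, 0.707, 0.0, 0.0]
contact_force: [-0.1, -0.3, 0.6]
width: 0.085
```

Emit:
drive_tool(
  rotation=[
    [0, 0, 0],
    [0, 0, 0],
    [0, 0, 0],
    [0, 0, 0],
    [0, 0, 0],
    [0, 0, 0],
    [0, 0, 0],
    [0, 0, 0],
    [0, 0, 0],
    [0, 0, 0],
  ],
  delta_pos=[
    [0, 0, -10],
    [0, 0, -35],
    [0, 0, -65],
    [0, 0, -100],
    [0, 0, -135],
    [10, -25, -160],
    [18, -60, -180],
    [26, -95, -180],
    [33, -130, -180],
    [36, -160, -180],
  ],
  jaw=[1, 1, 1, 1, 1, 1, 1, 1, 1, 1],
)

```text
time_s: 6.38
position: [0.471, -0.14, 0.2467]
tcp_rot: [0.707, 0.707, 0.0, 0.0]
contact_force: [0.2, -0.4, 0.3]
width: 0.087
```

Emit:
drive_tool(
  rotation=[
    [0, 0, 0],
    [0, 0, 0],
    [0, 0, 0],
  ],
  delta_pos=[
    [2, -14, 0],
    [2, -14, 0],
    [2, -14, 0],
  ],
  jaw=[1, 1, 1],
)

```text
time_s: 6.63
position: [0.4595, -0.1394, 0.2466]
tcp_rot: [0.708, 0.707, 0.0, 0.001]
contact_force: [-0.3, -0.8, -0.2]
width: 0.0869
```

```bash
python3 snap.py 5 wrist,top,scene;  python3 - <<'E'
from h import *
w=load("wrist5")
cv2.imwrite("pics/w5z.png",cv2.resize(w["pixels"][0:260,170:500,::-1],None,fx=2.4,fy=2.3,interpolation=cv2.INTER_CUBIC))
cv2.imwrite("pics/t5z.png",cv2.resize(load("top5")["pixels"][130:290,130:420,::-1],None,fx=2.7,fy=2.7,interpolation=cv2.INTER_CUBIC))
cv2.imwrite("pics/s5z.png",cv2.resize(load("scene5")["pixels"][120:340,170:440,::-1],None,fx=2.7,fy=2.7,interpolation=cv2.INTER_CUBIC))
E
```

```text
6.7833 [ 0.461  -0.1399  0.246 ] 0.08702686684747009 [ 1.06  0.51 -0.12]
[[ 0.001  1.     0.002]
 [ 1.    -0.001 -0.001]
 [-0.001  0.002 -1.   ]]
[[ 1.      0.0024 -0.0011  0.458 ]
 [-0.002   0.9629  0.2698 -0.0666]
 [ 0.0017 -0.2698  0.9629  0.4084]
 [ 0.      0.      0.      1.    ]] [[329.4165601    0.         288.247363  ]
 [  0.         329.4165601  210.19126634]
 [  0.           0.           1.        ]]
```

View pics/w5z.png

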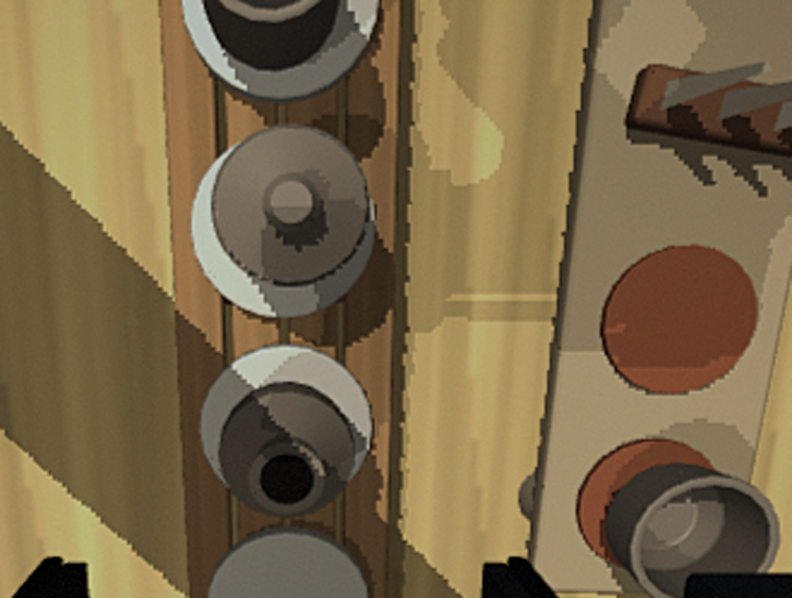

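View pics/t5z.png

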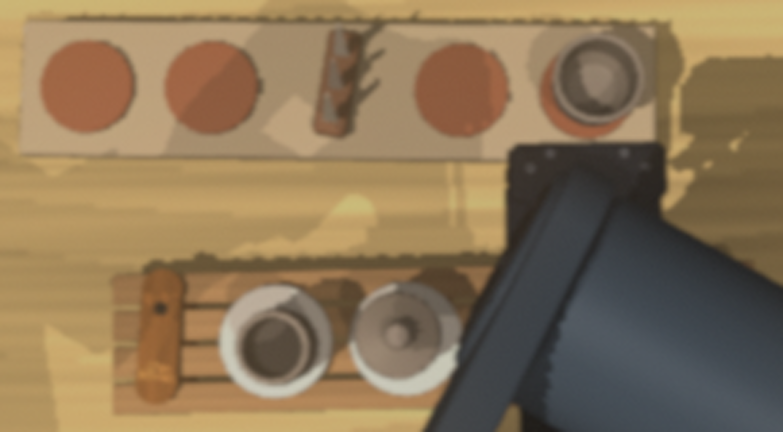

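View pics/s5z.png

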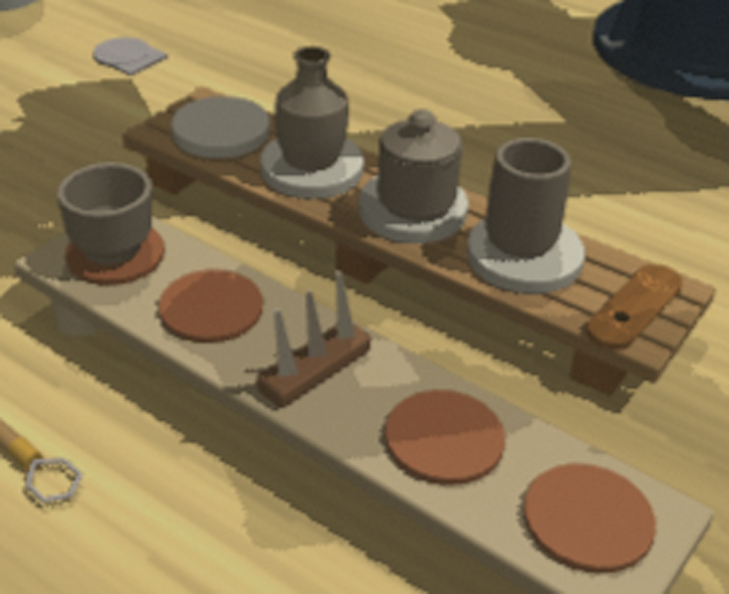

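```bash
python3 - <<'E'
from h import *
t=load("top5");s=load("scene5");w=load("wrist5")
print("bowl",back(t,np.array([598,79])/2.7+130,.101).round(4),back(s,np.array([107,192])/2.7+[170,120],.101).round(4),
 back(w,np.array([691,533])/[2.4,2.3]+[170,0],.101).round(4))
print("bottle",back(w,np.array([287,478])/[2.4,2.3]+[170,0],.14).round(4))
print("jar",back(w,np.array([291,203])/[2.4,2.3]+[170,0],.126).round(4))
for f in (w,):
    im=f["pixels"].astype(float)
    m=((im[...,0]/(im[...,1]+1)>1.45)&(im[...,1]/(im[...,2]+1)<1.7)&(im[...,0]>60)).astype(np.uint8)
    k,l,st,c=cv2.connectedComponentsWithStats(m)
    for i in range(1,k):
      if st[i,4]>1000:
        v,u=np.nonzero(l==i); P=back(f,np.c_[u,v],0.051); print(P.mean(0).round(4),np.ptp(P,axis=0).round(3),P.max(0),P.min(0))
for n,T in (("top",t),("scene",s)):
  print(n,proj(T,[[.633,-.1775,.101],[.633,-.1775,.051]]).round(1))
E
```

```text
bowl [[ 0.6309 -0.1795  0.101 ]] [[ 0.639  -0.1727  0.101 ]] [[ 0.626  -0.1753  0.101 ]]
bottle [[ 0.4595 -0.1398  0.14  ]]
jar [[ 0.461  -0.0436  0.126 ]]
[ 0.6336 -0.088   0.051 ] [0.067 0.066 0.   ] [ 0.6671158  -0.05606801  0.051     ] [ 0.60024303 -0.12168353  0.051     ]
top [[350.3 158.1]
 [347.1 162.9]]
scene [[210.1 188.7]
 [213.  210.8]]
```

Emit:
drive_tool(
  rotation=[
    [0, 0, 0],
    [0, 0, 0],
    [0, 0, 0],
    [0, 0, 0],
    [0, 0, 0],
    [0, 0, 0],
    [0, 0, 0],
    [0, 0, 0],
    [0, 0, 0],
    [0, 0, 0],
  ],
  delta_pos=[
    [0, 0, 15],
    [0, 0, 40],
    [0, 0, 65],
    [0, 0, 90],
    [0, 0, 112],
    [0, 0, 132],
    [0, 0, 148],
    [0, 0, 160],
    [0, 0, 168],
    [0, 0, 168],
  ],
  jaw=[1, 1, 1, 1, 1, 1, 1, 1, 1, 1],
)

```text
time_s: 7.62
position: [0.4595, -0.1391, 0.0757]
tcp_rot: [0.707, 0.707, -0.0, -0.001]
contact_force: [0.1, -0.6, -0.1]
width: 0.0871
```

```bash
python3 snap.py 6 wrist,scene
```

```text
7.7167 [ 0.4601 -0.1395  0.0774] 0.08702416343870249 [ 0.95 -0.02  0.71]
[[ 0.001  1.     0.   ]
 [ 1.    -0.001 -0.   ]
 [-0.     0.    -1.   ]]
[[ 1.000e+00  3.000e-04  3.000e-03  4.587e-01]
 [-1.100e-03  9.636e-01  2.675e-01 -6.670e-02]
 [-2.800e-03 -2.675e-01  9.636e-01  2.377e-01]
 [ 0.000e+00  0.000e+00  0.000e+00  1.000e+00]] [[329.4165601    0.         288.247363  ]
 [  0.         329.4165601  210.19126634]
 [  0.           0.           1.        ]]
```

View pics/wrist6.png

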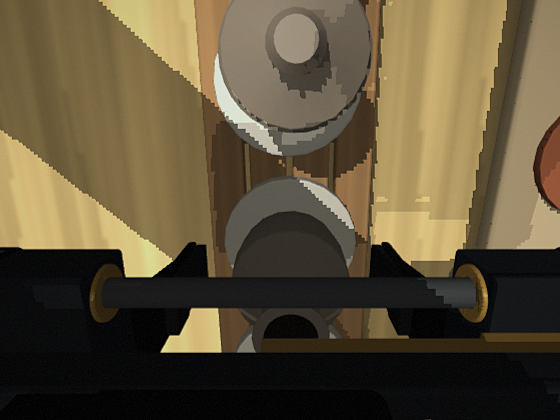

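View pics/scene6.png

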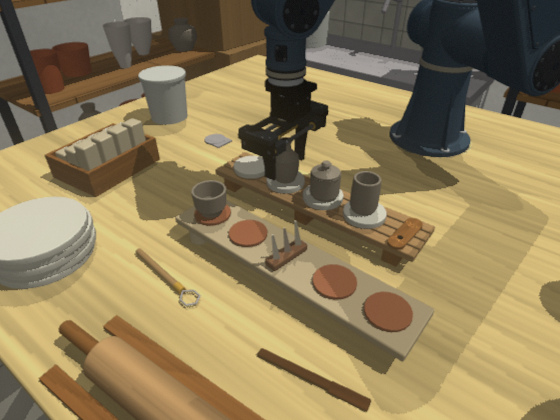

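Emit:
drive_tool(
  rotation=[
    [0, 0, 0],
    [0, 0, 0],
    [0, 0, 0],
    [0, 0, 0],
    [0, 0, 0],
    [0, 0, 0],
    [0, 0, 0],
    [0, 0, 0],
    [0, 0, 0],
    [0, 0, 0],
  ],
  delta_pos=[
    [0, 1, 0],
    [0, 1, 0],
    [0, 1, 0],
    [0, 1, 0],
    [0, 1, 0],
    [0, 1, 0],
    [0, 1, 0],
    [0, 1, 0],
    [0, 1, 0],
    [0, 1, 0],
  ],
  jaw=[0.9, 0.85, 0.8, 0.75, 0.7, 0.65, 0.6, 0.5, 0.45, 0.45],
  newtons=20,
)

```text
time_s: 8.55
position: [0.4604, -0.1393, 0.0777]
tcp_rot: [0.707, 0.707, 0.0, 0.0]
contact_force: [-0.6, 1.0, 1.8]
width: 0.0548
```

Emit:
drive_tool(
  rotation=[
    [0, 0, 0],
    [0, 0, 0],
  ],
  delta_pos=[
    [0, 0, 0],
    [0, 0, -3],
  ],
  jaw=[0.45, 0.45],
)

```text
time_s: 8.72
position: [0.46, -0.139, 0.0801]
tcp_rot: [0.707, 0.707, -0.0, -0.001]
contact_force: [-0.6, -0.3, -2.1]
width: 0.055
```

```bash
python3 snap.py 7 wrist
```

```text
8.7667 [ 0.4603 -0.1391  0.0807] 0.05455049996266935 [ 0.13 -1.22 -2.03]
[[ 0.001  1.    -0.   ]
 [ 1.    -0.001  0.   ]
 [ 0.    -0.    -1.   ]]
[[ 1.000e+00  8.000e-04  1.800e-03  4.590e-01]
 [-1.300e-03  9.634e-01  2.682e-01 -6.650e-02]
 [-1.500e-03 -2.682e-01  9.634e-01  2.421e-01]
 [ 0.000e+00  0.000e+00  0.000e+00  1.000e+00]] [[329.4165601    0.         288.247363  ]
 [  0.         329.4165601  210.19126634]
 [  0.           0.           1.        ]]
```

View pics/wrist7.png

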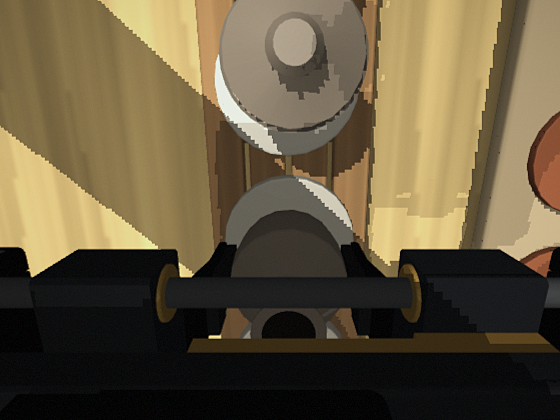

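Emit:
drive_tool(
  rotation=[
    [0, 0, 0],
    [0, 0, 0],
    [0, 0, 0],
    [0, 0, 0],
    [0, 0, 0],
    [0, 0, 0],
    [0, 0, 0],
    [0, 0, 0],
    [0, 0, 0],
    [0, 0, 0],
  ],
  delta_pos=[
    [0, 0, -8],
    [0, 0, -22],
    [0, 0, -42],
    [0, 0, -62],
    [0, 0, -80],
    [4, 10, -87],
    [10, 30, -87],
    [18, 58, -87],
    [26, 88, -87],
    [35, 116, -87],
  ],
  jaw=[0.45, 0.45, 0.45, 0.45, 0.45, 0.45, 0.45, 0.45, 0.45, 0.45],
)

```text
time_s: 9.6
position: [0.5775, -0.104, 0.1681]
tcp_rot: [0.708, 0.707, 0.0, 0.0]
contact_force: [0.2, -0.5, -1.7]
width: 0.055
```

Emit:
drive_tool(
  rotation=[
    [0, 0, 0],
    [0, 0, 0],
    [0, 0, 0],
    [0, 0, 0],
    [0, 0, 0],
    [0, 0, 0],
  ],
  delta_pos=[
    [7, 24, 0],
    [12, 42, 0],
    [15, 53, 0],
    [16, 58, 0],
    [16, 58, 0],
    [16, 58, 0],
  ],
  jaw=[0.45, 0.45, 0.45, 0.45, 0.45, 0.45],
)

```text
time_s: 10.1
position: [0.6334, -0.0882, 0.1673]
tcp_rot: [0.707, 0.707, -0.001, -0.001]
contact_force: [-0.4, 0.8, -1.9]
width: 0.0545
```

```bash
python3 snap.py 8 wrist,scene
```

```text
10.2 [ 0.6331 -0.0885  0.1674] 0.05508449794050047 [-0.59  0.01 -1.38]
[[ 0.001  1.    -0.002]
 [ 1.    -0.001  0.   ]
 [ 0.    -0.002 -1.   ]]
[[ 1.000e+00  4.000e-04  2.600e-03  6.325e-01]
 [-1.100e-03  9.633e-01  2.685e-01 -1.570e-02]
 [-2.400e-03 -2.685e-01  9.633e-01  3.291e-01]
 [ 0.000e+00  0.000e+00  0.000e+00  1.000e+00]] [[329.4165601    0.         288.247363  ]
 [  0.         329.4165601  210.19126634]
 [  0.           0.           1.        ]]
```

View pics/wrist8.png

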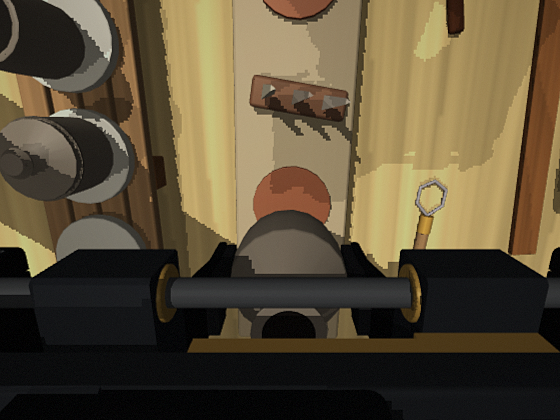

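View pics/scene8.png

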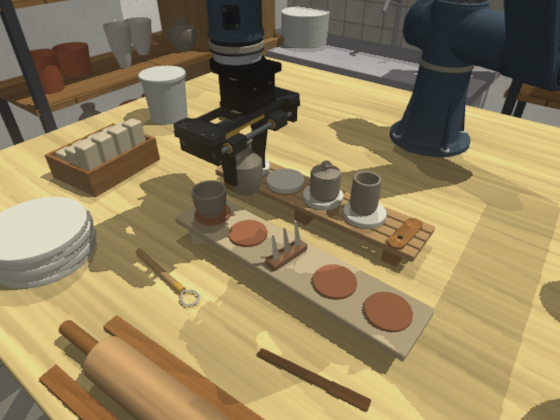

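Emit:
drive_tool(
  rotation=[
    [0, 0, 0],
    [0, 0, 0],
    [0, 0, 0],
    [0, 0, 0],
    [0, 0, 0],
    [0, 0, 0],
    [0, 0, 0],
    [0, 0, 0],
    [0, 0, 0],
    [0, 0, 0],
  ],
  delta_pos=[
    [0, 1, 10],
    [0, 1, 30],
    [0, 1, 50],
    [0, 1, 65],
    [0, 1, 76],
    [0, 1, 83],
    [0, 1, 87],
    [0, 1, 90],
    [0, 1, 91],
    [0, 1, 91],
  ],
  jaw=[0.45, 0.45, 0.45, 0.45, 0.45, 0.45, 0.45, 0.45, 0.45, 0.45],
)

```text
time_s: 11.03
position: [0.6358, -0.0885, 0.0771]
tcp_rot: [0.707, 0.707, 0.0, 0.0]
contact_force: [0.3, -0.7, -1.4]
width: 0.0546
```

Emit:
drive_tool(
  rotation=[
    [0, 0, 0],
    [0, 0, 0],
    [0, 0, 0],
    [0, 0, 0],
    [0, 0, 0],
    [0, 0, 0],
    [0, 0, 0],
  ],
  delta_pos=[
    [0, 0, 0],
    [0, 0, 0],
    [0, 0, 0],
    [0, 0, 0],
    [0, 0, 0],
    [0, 0, 0],
    [0, 0, 0],
  ],
  jaw=[0.45, 0.68, 0.78, 0.9, 1, 1, 1],
)

```text
time_s: 11.62
position: [0.6356, -0.0884, 0.0767]
tcp_rot: [0.707, 0.707, 0.0, 0.0]
contact_force: [-0.3, 0.5, 1.6]
width: 0.0829
```

Emit:
drive_tool(
  rotation=[
    [0, 0, 0],
    [0, 0, 0],
    [0, 0, 0],
    [0, 0, 0],
    [0, 0, 0],
    [0, 0, 0],
    [0, 0, 0],
    [0, 0, 0],
    [0, 0, 0],
    [0, 0, 0],
  ],
  delta_pos=[
    [0, 0, -10],
    [0, 0, -35],
    [0, 0, -65],
    [0, 0, -100],
    [0, 0, -135],
    [10, -20, -160],
    [18, -50, -170],
    [26, -85, -170],
    [33, -120, -170],
    [40, -150, -170],
  ],
  jaw=[1, 1, 1, 1, 1, 1, 1, 1, 1, 1],
)

```text
time_s: 12.45
position: [0.4831, -0.0476, 0.2475]
tcp_rot: [0.707, 0.707, 0.0, 0.0]
contact_force: [-0.0, -0.7, -1.3]
width: 0.0869
```

Emit:
drive_tool(
  rotation=[
    [0, 0, 0],
    [0, 0, 0],
    [0, 0, 0],
  ],
  delta_pos=[
    [5, -24, 0],
    [5, -24, 0],
    [5, -24, 0],
  ],
  jaw=[1, 1, 1],
)

```text
time_s: 12.7
position: [0.4606, -0.0429, 0.2475]
tcp_rot: [0.707, 0.707, 0.0, 0.001]
contact_force: [0.3, -0.5, -0.2]
width: 0.0872
```

```bash
python3 snap.py 9 wrist,top,scene;  python3 - <<'E'
from h import *
w=load("wrist9")
cv2.imwrite("pics/w9z.png",cv2.resize(w["pixels"][0:260,170:500,::-1],None,fx=2.4,fy=2.3,interpolation=cv2.INTER_CUBIC))
cv2.imwrite("pics/t9z.png",cv2.resize(load("top9")["pixels"][130:290,130:420,::-1],None,fx=2.7,fy=2.7,interpolation=cv2.INTER_CUBIC))
cv2.imwrite("pics/s9z.png",cv2.resize(load("scene9")["pixels"][120:340,170:440,::-1],None,fx=2.7,fy=2.7,interpolation=cv2.INTER_CUBIC))
E
```

```text
12.85 [ 0.4631 -0.0438  0.2473] 0.08686756728372744 [ 1.07 -0.19 -0.56]
[[ 0.001  1.     0.003]
 [ 1.    -0.001 -0.001]
 [-0.001  0.003 -1.   ]]
[[ 1.000e+00  1.500e-03 -5.000e-04  4.592e-01]
 [-1.300e-03  9.631e-01  2.692e-01  2.980e-02]
 [ 8.000e-04 -2.692e-01  9.631e-01  4.094e-01]
 [ 0.000e+00  0.000e+00  0.000e+00  1.000e+00]] [[329.4165601    0.         288.247363  ]
 [  0.         329.4165601  210.19126634]
 [  0.           0.           1.        ]]
```

View pics/w9z.png

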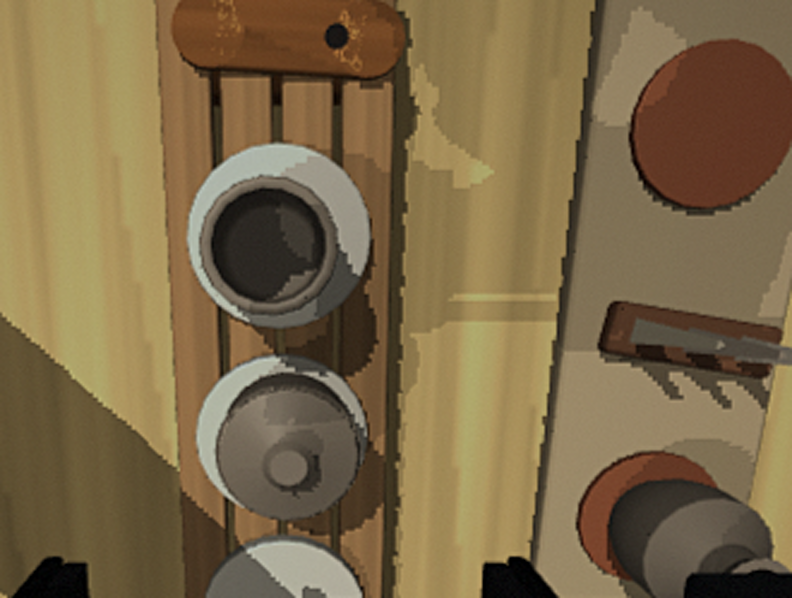

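View pics/t9z.png

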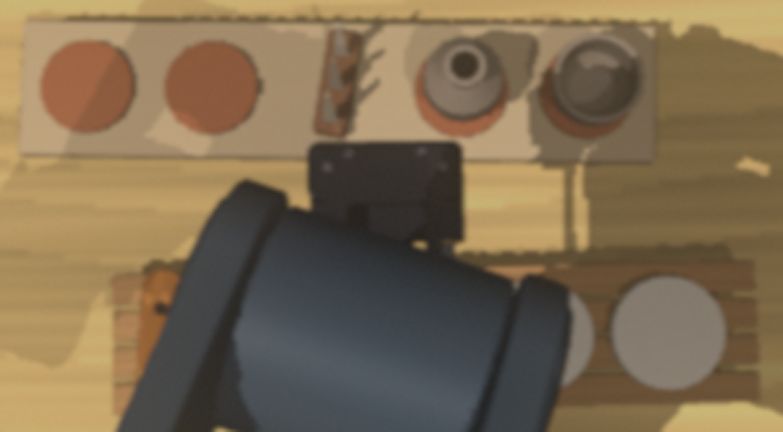

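View pics/s9z.png

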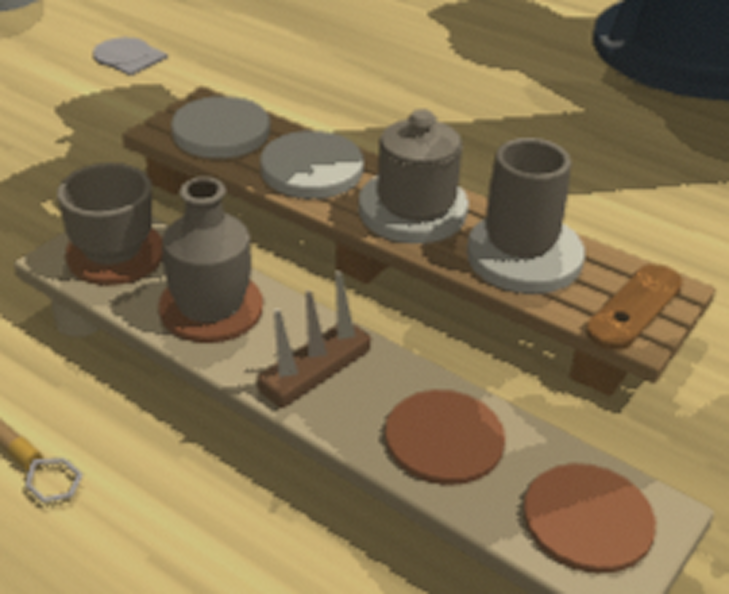

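```bash
python3 - <<'E'
from h import *
t=load("top9");s=load("scene9");w=load("wrist9")
print("bottle lip",back(t,np.array([464,66])/2.7+130,.139).round(4),back(s,np.array([204,189])/2.7+[170,120],.139).round(4))
print("beaker",back(w,np.array([268,245])/[2.4,2.3]+[170,0],.12).round(4))
print("jar",back(w,np.array([291,468])/[2.4,2.3]+[170,0],.126).round(4))
print("tcp px", proj(w,[[.461,-.0437,.2473]]))
f=w; im=f["pixels"].astype(float)
m=((im[...,0]/(im[...,1]+1)>1.45)&(im[...,1]/(im[...,2]+1)<1.7)&(im[...,0]>60)).astype(np.uint8)
k,l,st,c=cv2.connectedComponentsWithStats(m)
for i in range(1,k):
  if st[i,4]>1000:
    v,u=np.nonzero(l==i); P=back(f,np.c_[u,v],0.051); print(P.mean(0).round(4),np.ptp(P,axis=0).round(3))
E
```

```text
bottle lip [[ 0.6337 -0.0883  0.139 ]] [[ 0.6375 -0.0864  0.139 ]]
beaker [[0.4539 0.0392 0.12  ]]
jar [[ 0.462  -0.0432  0.126 ]]
tcp px [[291.52938878 261.03526547]]
[0.6383 0.0917 0.051 ] [0.067 0.067 0.   ]
```

Emit:
drive_tool(
  rotation=[
    [0, 0, 0],
    [0, 0, 0],
    [0, 0, 0],
    [0, 0, 0],
    [0, 0, 0],
    [0, 0, 0],
    [0, 0, 0],
    [0, 0, 0],
    [0, 0, 0],
    [0, 0, 0],
  ],
  delta_pos=[
    [0, 0, 15],
    [0, 0, 42],
    [0, 0, 69],
    [0, 0, 96],
    [0, 0, 120],
    [0, 0, 140],
    [0, 0, 157],
    [0, 0, 170],
    [0, 0, 178],
    [0, 0, 179],
  ],
  jaw=[1, 1, 1, 1, 1, 1, 1, 1, 1, 1],
)

```text
time_s: 13.68
position: [0.4618, -0.0434, 0.0659]
tcp_rot: [0.707, 0.707, -0.0, -0.001]
contact_force: [0.6, 0.3, 0.6]
width: 0.0873
```

```bash
python3 snap.py 10 wrist,scene
```

```text
13.7833 [ 0.4621 -0.0435  0.0673] 0.08689995080560389 [-0.25 -0.14 -0.62]
[[ 0.001  1.    -0.   ]
 [ 1.    -0.001  0.   ]
 [ 0.    -0.    -1.   ]]
[[ 1.000e+00  7.000e-04  2.800e-03  4.610e-01]
 [-1.500e-03  9.634e-01  2.681e-01  2.910e-02]
 [-2.500e-03 -2.681e-01  9.634e-01  2.278e-01]
 [ 0.000e+00  0.000e+00  0.000e+00  1.000e+00]] [[329.4165601    0.         288.247363  ]
 [  0.         329.4165601  210.19126634]
 [  0.           0.           1.        ]]
```

View pics/wrist10.png

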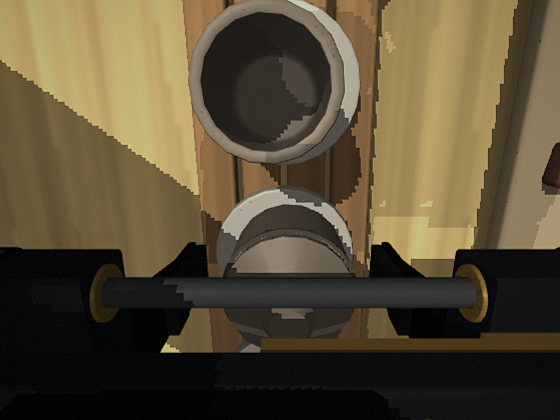

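Emit:
drive_tool(
  rotation=[
    [0, 0, 0],
    [0, 0, 0],
    [0, 0, 0],
    [0, 0, 0],
    [0, 0, 0],
    [0, 0, 0],
    [0, 0, 0],
    [0, 0, 0],
    [0, 0, 0],
    [0, 0, 0],
  ],
  delta_pos=[
    [0, 0, 0],
    [0, 0, 0],
    [0, 0, 0],
    [0, 0, 0],
    [0, 0, 0],
    [0, 0, 0],
    [0, 0, 0],
    [0, 0, 0],
    [0, 0, 0],
    [0, 0, -3],
  ],
  jaw=[0.9, 0.85, 0.8, 0.75, 0.7, 0.65, 0.6, 0.5, 0.45, 0.45],
  newtons=20,
)

```text
time_s: 14.62
position: [0.4611, -0.0431, 0.0703]
tcp_rot: [0.707, 0.707, -0.0, -0.001]
contact_force: [0.0, -0.1, -2.7]
width: 0.0571
```

```bash
python3 snap.py 11 wrist
```

```text
14.6667 [ 0.4612 -0.0432  0.0708] 0.057162676445457875 [-0.54 -0.04 -1.57]
[[ 0.001  1.    -0.001]
 [ 1.    -0.001  0.   ]
 [ 0.    -0.001 -1.   ]]
[[ 1.000e+00  8.000e-04  1.900e-03  4.601e-01]
 [-1.300e-03  9.633e-01  2.685e-01  2.940e-02]
 [-1.600e-03 -2.685e-01  9.633e-01  2.321e-01]
 [ 0.000e+00  0.000e+00  0.000e+00  1.000e+00]] [[329.4165601    0.         288.247363  ]
 [  0.         329.4165601  210.19126634]
 [  0.           0.           1.        ]]
```

View pics/wrist11.png

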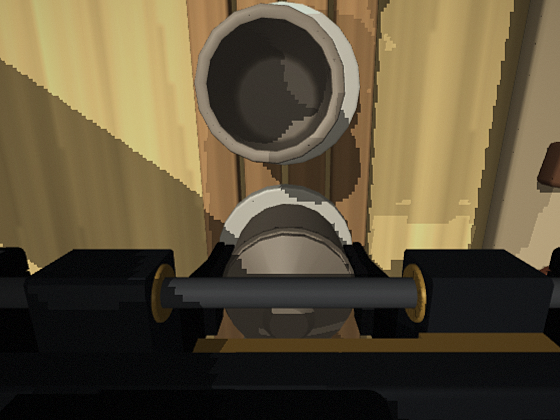

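Emit:
drive_tool(
  rotation=[
    [0, 0, 0],
    [0, 0, 0],
    [0, 0, 0],
    [0, 0, 0],
    [0, 0, 0],
    [0, 0, 0],
    [0, 0, 0],
    [0, 0, 0],
    [0, 0, 0],
    [0, 0, 0],
  ],
  delta_pos=[
    [0, 0, -8],
    [0, 0, -24],
    [0, 0, -46],
    [0, 0, -70],
    [0, 0, -92],
    [5, 10, -107],
    [20, 30, -107],
    [40, 55, -107],
    [60, 80, -107],
    [82, 107, -107],
  ],
  jaw=[0.45, 0.45, 0.45, 0.45, 0.45, 0.45, 0.45, 0.45, 0.45, 0.45],
)

```text
time_s: 15.5
position: [0.5686, 0.0393, 0.1781]
tcp_rot: [0.708, 0.707, -0.0, -0.0]
contact_force: [0.2, -0.5, -1.7]
width: 0.0567
```

Emit:
drive_tool(
  rotation=[
    [0, 0, 0],
    [0, 0, 0],
    [0, 0, 0],
    [0, 0, 0],
    [0, 0, 0],
    [0, 0, 0],
    [0, 0, 0],
  ],
  delta_pos=[
    [20, 26, 0],
    [36, 48, 0],
    [47, 62, 0],
    [52, 68, 0],
    [53, 70, 0],
    [53, 70, 0],
    [53, 70, 0],
  ],
  jaw=[0.45, 0.45, 0.45, 0.45, 0.45, 0.45, 0.45],
)

```text
time_s: 16.08
position: [0.6371, 0.0909, 0.1773]
tcp_rot: [0.708, 0.707, -0.001, -0.001]
contact_force: [-0.2, -1.3, -1.6]
width: 0.0571
```

```bash
python3 snap.py 12 wrist,scene; python3 - <<'E'
from h import *
f=load("wrist12"); im=f["pixels"].astype(float)
m=((im[...,0]/(im[...,1]+1)>1.45)&(im[...,1]/(im[...,2]+1)<1.7)&(im[...,0]>60)).astype(np.uint8)
k,l,st,c=cv2.connectedComponentsWithStats(m)
for i in range(1,k):
  if st[i,4]>1000:
    v,u=np.nonzero(l==i); P=back(f,np.c_[u,v],0.051); print(st[i],P.mean(0).round(4),np.ptp(P,axis=0).round(3),P.max(0).round(3))
E
```

```text
16.1833 [0.6374 0.0907 0.1775] 0.05729479266667275 [-0.19 -0.63 -1.68]
[[ 0.002  1.    -0.002]
 [ 1.    -0.002 -0.   ]
 [-0.    -0.002 -1.   ]]
[[ 1.      0.001   0.0031  0.6363]
 [-0.0018  0.9631  0.2692  0.1636]
 [-0.0028 -0.2692  0.9631  0.3391]
 [ 0.      0.      0.      1.    ]] [[329.4165601    0.         288.247363  ]
 [  0.         329.4165601  210.19126634]
 [  0.           0.           1.        ]]
[ 256   53   80   85 5391] [0.6414 0.1819 0.051 ] [0.066 0.066 0.   ] [0.674 0.214 0.051]
[ 256  164   74   54 2683] [0.6397 0.1028 0.051 ] [0.066 0.048 0.   ] [0.672 0.125 0.051]
```

View pics/wrist12.png

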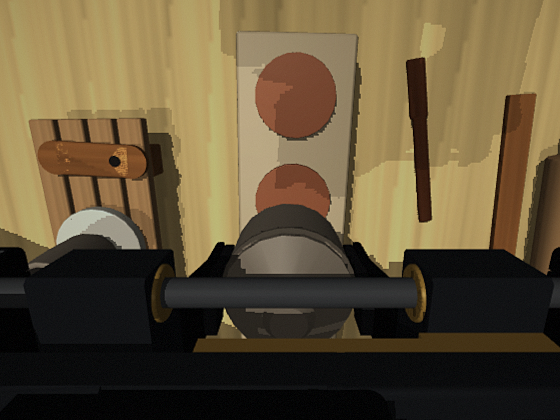

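View pics/scene12.png

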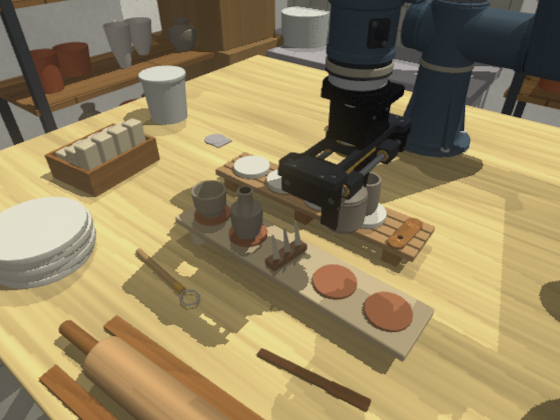

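Emit:
drive_tool(
  rotation=[
    [0, 0, 0],
    [0, 0, 0],
    [0, 0, 0],
    [0, 0, 0],
    [0, 0, 0],
    [0, 0, 0],
    [0, 0, 0],
    [0, 0, 0],
    [0, 0, 0],
    [0, 0, 0],
  ],
  delta_pos=[
    [0, 1, 12],
    [0, 1, 36],
    [0, 1, 60],
    [0, 1, 80],
    [0, 1, 94],
    [0, 1, 102],
    [0, 1, 107],
    [0, 1, 110],
    [0, 1, 111],
    [0, 1, 111],
  ],
  jaw=[0.45, 0.45, 0.45, 0.45, 0.45, 0.45, 0.45, 0.45, 0.45, 0.45],
)

```text
time_s: 17.02
position: [0.6402, 0.0915, 0.0672]
tcp_rot: [0.707, 0.707, 0.001, 0.001]
contact_force: [0.7, 0.0, -1.2]
width: 0.0569
```

Emit:
drive_tool(
  rotation=[
    [0, 0, 0],
    [0, 0, 0],
    [0, 0, 0],
    [0, 0, 0],
    [0, 0, 0],
    [0, 0, 0],
    [0, 0, 0],
  ],
  delta_pos=[
    [0, 0, 0],
    [0, 0, 0],
    [0, 0, 0],
    [0, 0, 0],
    [0, 0, 0],
    [0, 0, 0],
    [0, 0, 0],
  ],
  jaw=[0.45, 0.7, 0.8, 0.9, 1, 1, 1],
)

```text
time_s: 17.6
position: [0.6397, 0.0916, 0.0667]
tcp_rot: [0.707, 0.707, 0.0, 0.0]
contact_force: [-0.4, -0.6, -1.1]
width: 0.0837
```

Emit:
drive_tool(
  rotation=[
    [0, 0, 0],
    [0, 0, 0],
    [0, 0, 0],
    [0, 0, 0],
    [0, 0, 0],
    [0, 0, 0],
    [0, 0, 0],
    [0, 0, 0],
    [0, 0, 0],
    [0, 0, 0],
  ],
  delta_pos=[
    [0, 0, -10],
    [0, 0, -35],
    [0, 0, -65],
    [0, 0, -100],
    [0, 0, -135],
    [-5, -20, -160],
    [-14, -50, -180],
    [-24, -85, -180],
    [-34, -120, -180],
    [-43, -152, -180],
  ],
  jaw=[1, 1, 1, 1, 1, 1, 1, 1, 1, 1],
)

```text
time_s: 18.43
position: [0.4856, 0.0485, 0.2477]
tcp_rot: [0.707, 0.707, 0.0, 0.001]
contact_force: [-0.4, 0.1, -1.5]
width: 0.087
```

Emit:
drive_tool(
  rotation=[
    [0, 0, 0],
    [0, 0, 0],
    [0, 0, 0],
    [0, 0, 0],
  ],
  delta_pos=[
    [-10, -34, 0],
    [-10, -34, 0],
    [-10, -34, 0],
    [-10, -34, 0],
  ],
  jaw=[1, 1, 1, 1],
)

```text
time_s: 18.77
position: [0.4547, 0.0386, 0.2476]
tcp_rot: [0.708, 0.707, 0.001, 0.001]
contact_force: [-0.0, 0.0, 0.5]
width: 0.0868
```

```bash
python3 snap.py 13 wrist,top,scene;  python3 - <<'E'
from h import *
w=load("wrist13")
cv2.imwrite("pics/w13z.png",cv2.resize(w["pixels"][0:260,170:500,::-1],None,fx=2.4,fy=2.3,interpolation=cv2.INTER_CUBIC))
cv2.imwrite("pics/t13z.png",cv2.resize(load("top13")["pixels"][130:290,130:420,::-1],None,fx=2.7,fy=2.7,interpolation=cv2.INTER_CUBIC))
cv2.imwrite("pics/s13z.png",cv2.resize(load("scene13")["pixels"][120:340,170:440,::-1],None,fx=2.7,fy=2.7,interpolation=cv2.INTER_CUBIC))
E
```

```text
18.9167 [0.4552 0.0387 0.2469] 0.08691874619569083 [0.08 0.04 0.63]
[[ 0.     1.     0.002]
 [ 1.    -0.    -0.   ]
 [-0.     0.002 -1.   ]]
[[ 1.      0.0024 -0.0022  0.453 ]
 [-0.0017  0.9631  0.2692  0.1113]
 [ 0.0027 -0.2692  0.9631  0.4095]
 [ 0.      0.      0.      1.    ]] [[329.4165601    0.         288.247363  ]
 [  0.         329.4165601  210.19126634]
 [  0.           0.           1.        ]]
```

View pics/w13z.png

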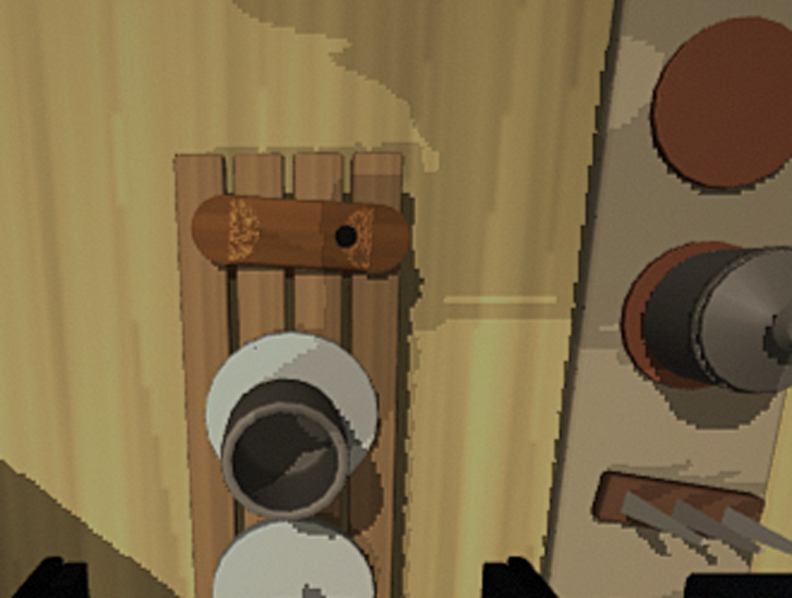

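View pics/t13z.png

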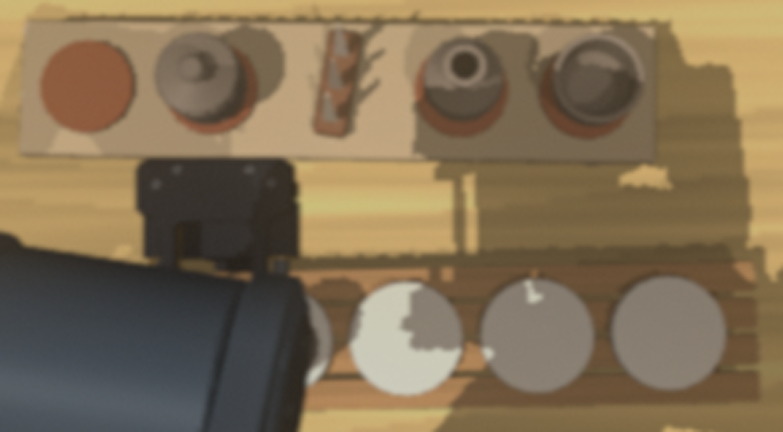

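View pics/s13z.png

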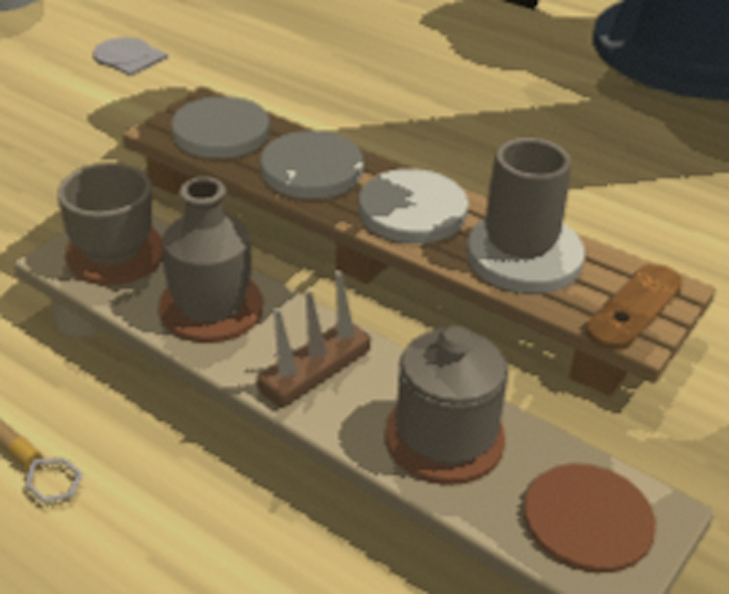

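```bash
python3 - <<'E'
from h import *
t=load("top13");s=load("scene13");w=load("wrist13")
print("jar knob",back(t,np.array([194,66])/2.7+130,.125).round(4),back(s,np.array([454,338])/2.7+[170,120],.125).round(4))
print("beaker",back(w,np.array([286,459])/[2.4,2.3]+[170,0],.12).round(4))
E
```

```text
jar knob [[0.6391 0.0899 0.125 ]] [[0.6456 0.0938 0.125 ]]
beaker [[0.4545 0.0403 0.12  ]]
```

Emit:
drive_tool(
  rotation=[
    [0, 0, 0],
    [0, 0, 0],
    [0, 0, 0],
    [0, 0, 0],
    [0, 0, 0],
    [0, 0, 0],
    [0, 0, 0],
    [0, 0, 0],
    [0, 0, 0],
    [0, 0, 0],
  ],
  delta_pos=[
    [1, 0, 15],
    [1, 0, 42],
    [1, 0, 69],
    [1, 0, 96],
    [1, 0, 120],
    [1, 0, 140],
    [1, 0, 157],
    [1, 0, 170],
    [1, 0, 178],
    [1, 0, 178],
  ],
  jaw=[1, 1, 1, 1, 1, 1, 1, 1, 1, 1],
)

```text
time_s: 19.75
position: [0.4535, 0.04, 0.0668]
tcp_rot: [0.707, 0.707, -0.001, -0.001]
contact_force: [0.7, -0.0, 0.3]
width: 0.087
```

```bash
python3 snap.py 14 wrist
```

```text
19.8 [0.4538 0.0399 0.0677] 0.08698431637072088 [ 0.21 -0.23  0.21]
[[ 0.     1.    -0.001]
 [ 1.    -0.     0.   ]
 [ 0.    -0.001 -1.   ]]
[[ 1.000e+00  1.000e-04  3.400e-03  4.528e-01]
 [-1.000e-03  9.633e-01  2.684e-01  1.125e-01]
 [-3.300e-03 -2.684e-01  9.633e-01  2.287e-01]
 [ 0.000e+00  0.000e+00  0.000e+00  1.000e+00]] [[329.4165601    0.         288.247363  ]
 [  0.         329.4165601  210.19126634]
 [  0.           0.           1.        ]]
```

View pics/wrist14.png

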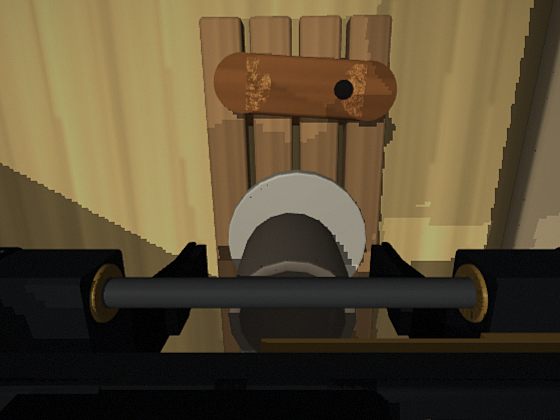

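Emit:
drive_tool(
  rotation=[
    [0, 0, 0],
    [0, 0, 0],
    [0, 0, 0],
    [0, 0, 0],
    [0, 0, 0],
    [0, 0, 0],
    [0, 0, 0],
    [0, 0, 0],
    [0, 0, 0],
    [0, 0, 0],
  ],
  delta_pos=[
    [0, 2, 0],
    [0, 2, 0],
    [0, 2, 0],
    [0, 2, 0],
    [0, 2, 0],
    [0, 2, 0],
    [0, 2, 0],
    [0, 2, 0],
    [0, 2, 0],
    [0, 2, 0],
  ],
  jaw=[0.9, 0.85, 0.8, 0.75, 0.7, 0.65, 0.6, 0.5, 0.4, 0.4],
  newtons=20,
)

```text
time_s: 20.63
position: [0.4555, 0.0398, 0.0686]
tcp_rot: [0.707, 0.707, -0.0, -0.0]
contact_force: [-0.6, -0.2, 1.3]
width: 0.05
```

Emit:
drive_tool(
  rotation=[
    [0, 0, 0],
    [0, 0, 0],
  ],
  delta_pos=[
    [0, 0, 0],
    [0, 0, -3],
  ],
  jaw=[0.4, 0.4],
)

```text
time_s: 20.8
position: [0.4552, 0.0398, 0.0712]
tcp_rot: [0.707, 0.707, -0.0, -0.0]
contact_force: [0.5, 0.0, -1.7]
width: 0.0501
```

```bash
python3 snap.py 15 wrist
```

```text
20.85 [0.4555 0.0398 0.0718] 0.050206933225574915 [-0.61  0.48 -1.24]
[[ 0.001  1.    -0.   ]
 [ 1.    -0.001  0.   ]
 [ 0.    -0.    -1.   ]]
[[ 1.000e+00  9.000e-04  1.800e-03  4.542e-01]
 [-1.400e-03  9.632e-01  2.687e-01  1.124e-01]
 [-1.500e-03 -2.687e-01  9.632e-01  2.331e-01]
 [ 0.000e+00  0.000e+00  0.000e+00  1.000e+00]] [[329.4165601    0.         288.247363  ]
 [  0.         329.4165601  210.19126634]
 [  0.           0.           1.        ]]
```

View pics/wrist15.png

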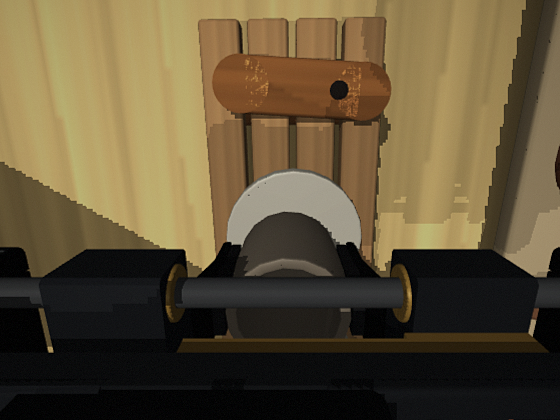

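Emit:
drive_tool(
  rotation=[
    [0, 0, 0],
    [0, 0, 0],
    [0, 0, 0],
    [0, 0, 0],
    [0, 0, 0],
    [0, 0, 0],
    [0, 0, 0],
    [0, 0, 0],
    [0, 0, 0],
    [0, 0, 0],
  ],
  delta_pos=[
    [0, 0, -8],
    [0, 0, -24],
    [0, 0, -46],
    [0, 0, -70],
    [0, 0, -92],
    [5, 10, -107],
    [22, 30, -107],
    [42, 55, -107],
    [62, 80, -107],
    [84, 107, -107],
  ],
  jaw=[0.4, 0.4, 0.4, 0.4, 0.4, 0.4, 0.4, 0.4, 0.4, 0.4],
)

```text
time_s: 21.68
position: [0.5628, 0.1244, 0.1793]
tcp_rot: [0.708, 0.707, -0.0, -0.0]
contact_force: [1.4, -0.4, 0.2]
width: 0.0497
```

Emit:
drive_tool(
  rotation=[
    [0, 0, 0],
    [0, 0, 0],
    [0, 0, 0],
    [0, 0, 0],
    [0, 0, 0],
    [0, 0, 0],
    [0, 0, 0],
  ],
  delta_pos=[
    [20, 28, 0],
    [38, 52, 0],
    [50, 68, 0],
    [56, 76, 0],
    [57, 79, 0],
    [57, 79, 0],
    [57, 79, 0],
  ],
  jaw=[0.4, 0.4, 0.4, 0.4, 0.4, 0.4, 0.4],
)

```text
time_s: 22.27
position: [0.6405, 0.1802, 0.1783]
tcp_rot: [0.707, 0.707, -0.001, -0.0]
contact_force: [0.3, -0.1, -1.2]
width: 0.0502
```

```bash
python3 snap.py 16 wrist,scene
```

```text
22.3667 [0.6405 0.1799 0.1786] 0.05010671049899994 [-0.06 -0.06 -1.97]
[[ 0.001  1.    -0.001]
 [ 1.    -0.001 -0.   ]
 [-0.    -0.001 -1.   ]]
[[ 1.000e+00  7.000e-04  2.600e-03  6.397e-01]
 [-1.400e-03  9.631e-01  2.693e-01  2.529e-01]
 [-2.300e-03 -2.693e-01  9.630e-01  3.401e-01]
 [ 0.000e+00  0.000e+00  0.000e+00  1.000e+00]] [[329.4165601    0.         288.247363  ]
 [  0.         329.4165601  210.19126634]
 [  0.           0.           1.        ]]
```

View pics/wrist16.png

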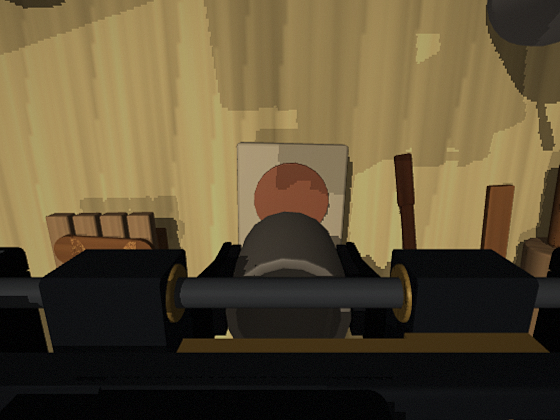

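View pics/scene16.png

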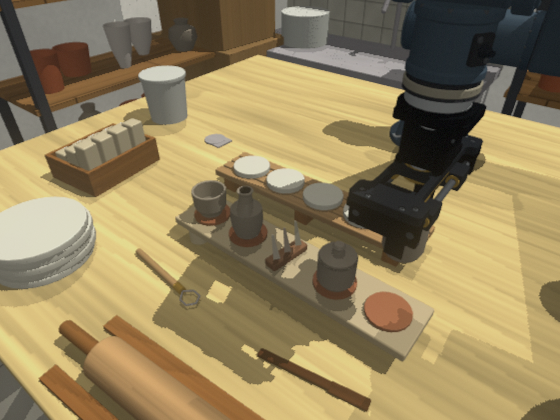

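Emit:
drive_tool(
  rotation=[
    [0, 0, 0],
    [0, 0, 0],
    [0, 0, 0],
    [0, 0, 0],
    [0, 0, 0],
    [0, 0, 0],
    [0, 0, 0],
    [0, 0, 0],
    [0, 0, 0],
    [0, 0, 0],
  ],
  delta_pos=[
    [1, 0, 12],
    [1, 0, 36],
    [1, 0, 60],
    [1, 0, 80],
    [1, 0, 94],
    [1, 0, 102],
    [1, 0, 107],
    [1, 0, 110],
    [1, 0, 111],
    [1, 0, 111],
  ],
  jaw=[0.4, 0.4, 0.4, 0.4, 0.4, 0.4, 0.4, 0.4, 0.4, 0.4],
)

```text
time_s: 23.2
position: [0.6422, 0.1816, 0.0682]
tcp_rot: [0.707, 0.707, 0.001, 0.0]
contact_force: [0.9, 0.7, -1.3]
width: 0.0502
```

Emit:
drive_tool(
  rotation=[
    [0, 0, 0],
    [0, 0, 0],
    [0, 0, 0],
    [0, 0, 0],
    [0, 0, 0],
    [0, 0, 0],
    [0, 0, 0],
  ],
  delta_pos=[
    [0, 0, 0],
    [0, 0, 0],
    [0, 0, 0],
    [0, 0, 0],
    [0, 0, 0],
    [0, 0, 0],
    [0, 0, 0],
  ],
  jaw=[0.4, 0.65, 0.75, 0.85, 1, 1, 1],
)

```text
time_s: 23.78
position: [0.6417, 0.1816, 0.0677]
tcp_rot: [0.707, 0.707, 0.0, 0.0]
contact_force: [0.2, 1.0, -0.4]
width: 0.0812
```

Emit:
drive_tool(
  rotation=[
    [0, 0, 0],
    [0, 0, 0],
    [0, 0, 0],
    [0, 0, 0],
    [0, 0, 0],
    [0, 0, 0],
    [0, 0, 0],
    [0, 0, 0],
    [0, 0, 0],
    [0, 0, 0],
  ],
  delta_pos=[
    [0, 0, -10],
    [0, 0, -35],
    [0, 0, -65],
    [0, 0, -100],
    [0, 0, -135],
    [0, -25, -160],
    [0, -60, -180],
    [0, -95, -180],
    [0, -130, -180],
    [0, -165, -180],
  ],
  jaw=[1, 1, 1, 1, 1, 1, 1, 1, 1, 1],
)

```text
time_s: 24.62
position: [0.4752, 0.1817, 0.2489]
tcp_rot: [0.707, 0.707, 0.001, 0.001]
contact_force: [-0.1, -0.9, 0.5]
width: 0.0871
```

Emit:
drive_tool(
  rotation=[
    [0, 0, 0],
    [0, 0, 0],
    [0, 0, 0],
  ],
  delta_pos=[
    [0, -20, 0],
    [0, -30, 0],
    [0, -30, 0],
  ],
  jaw=[1, 1, 1],
)

```text
time_s: 24.87
position: [0.4446, 0.1819, 0.2483]
tcp_rot: [0.707, 0.707, -0.0, -0.0]
contact_force: [-0.1, 0.6, 0.7]
width: 0.087
```

```bash
python3 snap.py 17 top,scene;  python3 - <<'E'
from h import *
cv2.imwrite("pics/t17z.png",cv2.resize(load("top17")["pixels"][130:290,130:420,::-1],None,fx=2.7,fy=2.7,interpolation=cv2.INTER_CUBIC))
cv2.imwrite("pics/s17z.png",cv2.resize(load("scene17")["pixels"][120:340,170:440,::-1],None,fx=2.7,fy=2.7,interpolation=cv2.INTER_CUBIC))
E
```

```text
24.9667 [0.4484 0.1819 0.2484] 0.08706658287083821 [ 0.49 -0.5  -0.79]
[[ 0.001  1.     0.003]
 [ 1.    -0.001  0.   ]
 [ 0.     0.003 -1.   ]]
```

View pics/t17z.png

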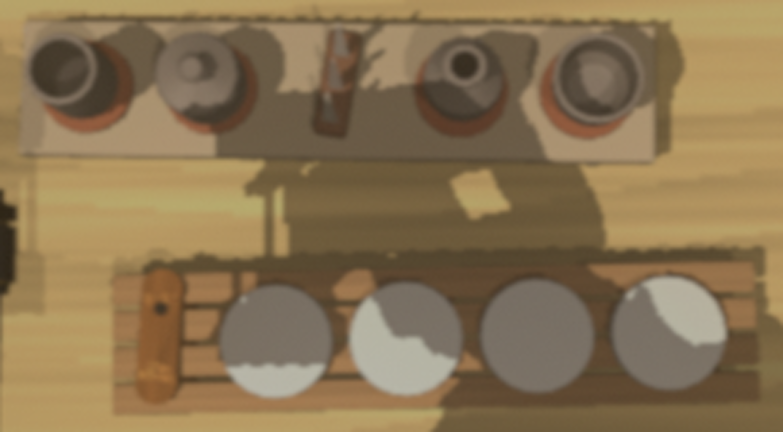

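View pics/s17z.png

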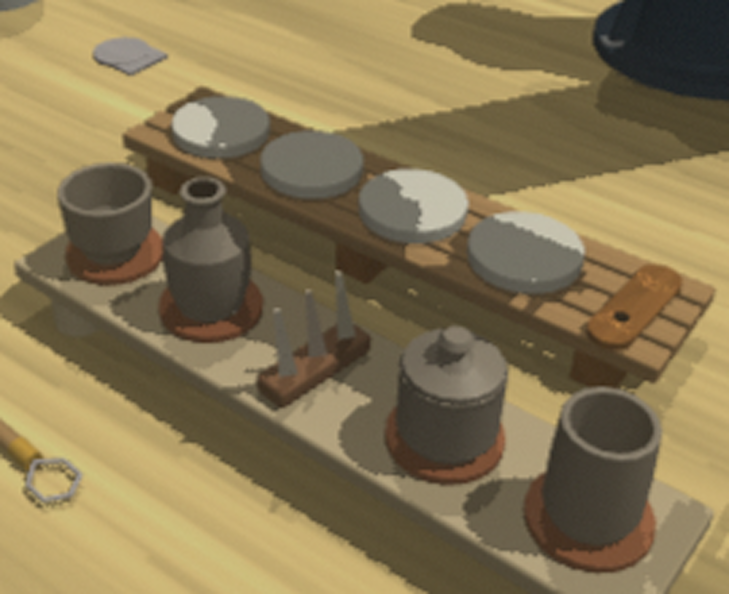

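```bash
python3 - <<'E'
from h import *
t=load("top17");s=load("scene17")
for n,a,b,z,dt,ds in [("beaker",(63,70),(611,423),.119,(.6411,.1812),(.6464,.183)),("jar",(194,66),(455,338),.125,(.6389,.0916),(.6444,.0936)),("bottle",(464,66),(204,189),.139,(.6344,-.0875),(.64,-.0852)),("bowl",(598,79),(107,191),.101,(.6321,-.1772),(.6377,-.1747))]:
    A=back(t,np.array(a)/2.7+130,z)[0,:2];B=back(s,np.array(b)/2.7+[170,120],z)[0,:2]
    print(n,((A-dt)*1000).round(1),((B-ds)*1000).round(1))
E
```

```text
beaker [-2.3 -2.3] [-0.8 -0.1]
jar [ 0.2 -1.7] [0.9 0.6]
bottle [-0.7 -0.8] [-2.5 -1.2]
bowl [-1.2 -2.3] [0.5 1.2]
```

All four pots measure within about 3 mm of their disc centres in both cameras. They stand upright, in the original order, the cone pack looks unmoved, and the arm is clear, so I am handing in.

```bash
python3 -c "
from plant import hand_in
print(hand_in())"
```

```text
the job is handed in; nothing more can be done
None
```

All four pots are on the kiln shelf and the job is handed in, at about 25 s of the 88 s allowed. I moved them one at a time, gripping each across the row with 20 N: bowl, bottle, jar, then beaker. Left to right they stand beaker, jar, bottle, bowl, as on the rack.

- **Centring:** in the last top and scene pictures each pot axis was within about 2.5 mm of its disc centre along each shelf axis (limit 12 mm). The worst was the beaker in the top view, at -2.3 mm across and -2.3 mm along the shelf.
- **Upright, cone pack, arm:** by eye all pots stood upright and the cone pack was where it started; I did not measure either. The open gripper was clear of everything, and the force readings were only noise.
- **Disagreements:**
  - The scene camera put everything about 5 mm farther out in x and 2–5 mm more to the left than the top and wrist cameras. I used the top and wrist values for positions, and checked each placing against the disc in the same camera's picture.
  - One rough wrist estimate, from a picture showing only part of the bowl's rim, put the placed bowl about 6 mm off in x. The other two cameras did not confirm it.
  - The measured grip widths were 1–2 mm under the nominal pot diameters.

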